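# Hook the dip basket out of the rinse tank

### The job

Take the hook rod from its fork stand and use it to lift the little basket by its wire bail out of the deep narrow tank; feel for its sprung lid gently with the hook foot, never pressing it hard, because how far the rod is pulled out is not known. Set the basket down gently and level inside the drain tray, unhook it, and hang the rod upright back in its fork. Do not touch the basket with the gripper, and leave the other things on the bench alone.

Things in the scene. Friction and masses are not known exactly. Their poses are not given: they have to be found in the camera images.
- tank: Fixed upright steel rinse tank, dry, open on top: outside 98 (x) x 78 (y) x 125 mm high, inside 90 x 70, walls 4. Origin: centre of its underside, on the bench. Inside, a ledge runs along x on each y wall, 11 wide, top 21 above the origin; the basket hangs on the ledges by its flanges.
- basket: Loose aluminium dip basket, 0.14 to 0.28 kg. Origin: centre of its underside, 12 mm above the bench while it hangs. Flat lid 48 (x) x 40 (y), top 24 above the origin: a sprung press-plate that gives 6 mm (2.5 N to start, then 2 N per mm; do not press it hard). Flange along each y side, 48 long, out to y = +-31, underside 9 up. x axis within 2 degrees of the tank's at the start.
- bail (a point): Middle of the underside of the top bar of the basket's rigid wire bail, 36.5 mm above the basket's origin, so 12.5 clear above the lid. Wire 4 thick; the bar runs along the basket's y, its legs pass the lid at x = 0, y = +-15.
- rod: Loose hook rod, 0.17 kg, hanging upright in the fork. Origin: on its axis at the underside of the 34 x 34 x 6 mm black collar, z up. Below: a 10 mm tube, 70 long, then a 5 mm shank ending in a J hook. Its 5 mm foot runs from the axis 14 along the rod's +x to a turned-up tip, whose top is 10 above the foot's underside; gap from shank to tip 9.
- grip (a point): Middle of the rod's square black grip, 18 x 18 mm (faces along the rod's x and y), on the axis 36 mm above the rod's origin; it spans 6 to 57 above it. The rod is telescopic: the hook foot's underside is 105 to 145 mm below the rod's origin, differs every time and is NOT measured. Stiff friction (60 N) keeps that length in gentle use.
- holder: Fixed grey stand, base 100 x 90 mm, post at x = 36 to 54. On top a fork plate 50 wide (y), 8 thick, x = -25 to 54, top 165 above the bench; its slot along x is 14 wide, open to -x, closed at x = 8. Origin: on the bench under the rod's seat. To free the rod, lift it a few mm and draw it 35 mm or more along -x.
- fork_seat (a point): Point on the fork's top face in the middle of the slot, 165 mm above the bench, where the rod's origin rests when it is hung up. Axes as the stand's.
- tray: Fixed shallow steel drain tray, outside 160 (x) x 140 (y) x 20 mm high, walls and floor 5 mm thick. Origin: centre of its underside, on the bench; floor top 5 mm above it.
- scrap_board: Bystander: loose brown circuit board 70 x 95 mm, parts up to 24 mm tall, lying on the bench. Origin: centre of its underside.
- jar: Bystander: loose jar with a grey lid, 60 mm diameter, 80 mm tall. Origin: centre of its underside.
- screwdriver: Bystander: loose red-handled screwdriver lying on the bench in front of the robot. Origin: near its middle.
Mind the look-alikes: they are no part of the job. What is shaped like the basket but purple or turquoise is not meant.

How it is judged:
By the outcome, as a careful person would: the job done as asked, in the order asked, and still so for the second after the job is handed in, with the robot touching nothing.
It also fails if it takes over 72 s, if anything falls off the work surface, if the arm or the gripper's body presses on something with over 40 N, if the wrist force passes 120 N, or if a joint passes its speed limit or range.

### The arm

A 6-joint arm with a two-finger parallel gripper is mounted at the origin on the work surface. World frame = base frame: x ahead of the robot, y to its left, z up, the work surface at z = 0. Lengths are in m, angles in rad, forces in N, time in s.
With the tool pointing down it reaches from about 0.275 to 0.825 m from the base axis. Payload 4.9 kg.
Tool frame: the origin (TCP) lies at the very end of the fingers, on their centre line; the grasp point (between the pads) lies 19 mm behind it; x points along the fingers, y is the direction in which the jaws open and shut, and the axes are right-handed (so a half turn about x gives the same grasp; the last joint's range is limited). The gripper opens to 85 mm and grips with 20 to 120 N. Pads are 22 mm wide; open, the fingers measure 114 mm over their backs; the gripper's body (76 mm by 85 mm) begins 54 mm behind the grasp point. The pads swing forward as they close: fully open they stand 13 mm farther back than shut.
Start: joints at [1.123, 0.326, -0.193, 1.052, 0, 1.437], TCP at [0.17, 0.523, 0.231] pointing down, gripper open.
Joint ranges: [-2.65, 2.65], [-0.97, 1.79], [-1.3, 1.35], [-1.93, 2.1], [-1.47, 1.37], [-3.14, 3.14]. Speed limits (rad/s): [2.57, 2.57, 3.14, 3.14, 3.14, 3.14].

### API

Orientations are given as a 3x3 rotation matrix whose columns are the frame's x, y, z axes.
In Python, from plant import arm gives the robot as it stands.
- The arm moves only by the shell command python3 -m crank 'ROWS' [FORCE]. ROWS is JSON, a list of rows, each an object with "travel": the shift along the world's x, y, z in cm, a list of three; "delta_rot": the turn, a rotation vector about the world's x, y, z in rad, a list of three; "gripper": the finger opening in cm, from 0 to 8.54. A call has 1 to 20 rows; each row is the pose to reach, as a shift and turn from the pose measured when the call began; what a row does not reach only later rows make up. A row lasts 1/10 s, in which the tool goes at most 50 mm and 8.59 degrees, less where a joint would pass 70% of its speed; a pose out of reach is approached as far as the arm can. A call with a gripper value outside its range is refused whole. The fingers move at their own pace and stop on an object; FORCE is the grip in N (left out, the last holds). Time passes only in rows, so rows that repeat a pose let the fingers close. It gives the time, the measured TCP pose, the force and the opening at its end, in the units of the state.
- arm.observe(): the state, without advancing time (a new reading comes with each control period).
- arm.read_camera(name): name is "scene" or "top" or "wrist"; returns a dict with "img" (400x640x3 uint8, blue, green, red), "range_z" (400x640 float32, m along the optical axis (not along the pixel's ray), 0 where there is no reading), "vfov" (degrees; the focal length in pixels is half the picture's height over the tangent of half this angle, whatever the lens; pixels are square), "cx", "cy" (the principal point, pixels), "k1" (the pictures are not rectified: a ray, as slopes to the right and down, at radius r is drawn at 1 + k1 r^2 times it, then the intrinsics apply), "eye" and "attitude" of the camera in the world. Camera axes: x right, y down, z forward; pixel columns grow to the right and rows downward; lengths in m; the calibration is good to about 2 mm. A picture is of the moment at which its call begins.
- arm.job_done(): hands the job in, once; it reports no verdict.
Trained networks look in a picture, given as the dict that the camera call returned (one of the last four; its "shot" number tells which), for a name from the list of things; names that differ only in an ending like _2 or _b are one class to them, and where a whole thing is asked for, a point or a joint stands for the part that bears it (a point fixed in the world has none). Each returns a list of dicts, best first, with "conf" (0 to 1); they miss things now and then, are a little off and sometimes report something else, mostly with a low value. They report only what shows in the picture. A call takes as long as a camera call. They do not tell look-alikes from the thing itself.
- arm.outline_of(name, picture): "pixels" (400x640 bool, what is visible of it).
- arm.tip_of(name, picture): "at" ([x, y, z] in m, in world coordinates, good to about 4 mm: a listed point, or the origin of a listed thing).
The state is a dict: "t": time; "joints": joint angles; "qvel": joint speeds; "tau": joint torques, N m; "eef_pos": TCP position; "tool_rot": TCP orientation; "force": force on the tool from outside, world axes, zero at the start; "moment": the same for the moment, N m; "width": finger opening in m.
Only numpy, scipy, OpenCV 4.12 (cv2) and the standard library are available. Lean on these libraries where they do the work, as an engineer would, in place of code of your own. Each camera call takes 0.05 s, during which the arm holds its last target. There are 200 camera calls.

## Working session

There is one attempt and no reset: what is moved stays moved. The work goes in short steps, Python scripts to look and compute and a shell command to move; the robot and the scene stay as the last step left them, time stands still between calls to the robot, and variables do not carry over. Pictures are saved under pics/ and viewed, about 8 in all and at most 12, crops included, and the job is handed in when it is done.

```bash
ls; mkdir -p pics; cat > h.py <<'E'
import numpy as np, cv2
from plant import arm
def pts(c, mask=None):
    f=200/np.tan(np.radians(c["vfov"]/2)); K=np.array([[f,0,c["cx"]],[0,f,c["cy"]],[0,0,1]])
    v,u=np.nonzero((c["range_z"]>0)&(mask if mask is not None else True))
    n=cv2.undistortPoints(np.stack([u,v],1).astype(np.float64)[:,None],K,np.array([c["k1"],0,0,0,0.]))[:,0]
    z=c["range_z"][v,u]
    P=np.c_[n*z[:,None],z]@np.array(c["attitude"]).T+np.array(c["eye"])
    return P,u,v
E
python3 - <<'E'
from h import *
np.set_printoptions(precision=4,suppress=True)
s=arm.observe(); print(s['t'],s['eef_pos'],s['tool_rot'],s['force'],s['width'])
for n in ["scene","top"]:
    c=arm.read_camera(n); cv2.imwrite(f"pics/{n}0.png",c["img"]); np.savez(f"{n}0.npz",**c)
    print(n,c["eye"],c["vfov"],c["k1"])
    for t in ["tank","basket","bail","rod","grip","holder","fork_seat","tray","scrap_board","jar","screwdriver"]:
        print(t,[(np.round(d["at"],3).tolist(),round(d["conf"],2)) for d in arm.tip_of(t,c)[:4]])
E
```

```text
pics
0.0 [0.1695 0.5226 0.2305] [[-0.0008  0.3087  0.9512]
 [-0.0015  0.9512 -0.3087]
 [-1.     -0.0017 -0.0003]] [ 0.6204 -0.7654 -0.0532] 0.0850522268327974
scene [1.096  0.1599 0.7987] 56.13794987555822 -0.08550791409263818
tank [([0.565, 0.038, 0.001], 0.85)]
basket [([0.585, -0.08, -0.002], 0.84), ([0.601, 0.159, 0.003], 0.76), ([0.426, 0.106, -0.003], 0.72), ([0.562, 0.038, 0.016], 0.48)]
bail [([0.597, 0.163, 0.035], 0.78), ([0.58, -0.086, 0.035], 0.7), ([0.565, 0.035, 0.004], 0.69), ([0.416, 0.111, 0.04], 0.6)]
rod [([0.58, 0.305, 0.164], 0.88)]
grip [([0.584, 0.299, 0.202], 0.56)]
holder [([0.58, 0.302, -0.0], 0.67)]
fork_seat [([0.584, 0.302, 0.166], 0.62)]
tray [([0.574, -0.277, -0.002], 0.59)]
scrap_board [([0.778, 0.086, -0.001], 0.62)]
jar [([0.775, -0.151, -0.001], 0.78), ([0.564, 0.038, 0.015], 0.27)]
screwdriver [([0.398, -0.021, 0.003], 0.57)]
top [0.4306 0.0031 1.1267] 50.366836818352766 -0.060855582517518256
tank [([0.565, 0.039, 0.001], 0.64)]
basket [([0.578, -0.079, 0.003], 0.91), ([0.565, 0.037, 0.014], 0.82), ([0.422, 0.111, -0.003], 0.8), ([0.597, 0.156, 0.002], 0.68)]
bail [([0.419, 0.111, 0.04], 0.92), ([0.603, 0.16, 0.039], 0.9), ([0.58, -0.084, 0.036], 0.79), ([0.561, 0.039, 0.049], 0.57)]
rod [([0.579, 0.305, 0.165], 0.69)]
grip [([0.581, 0.304, 0.203], 0.81)]
holder [([0.58, 0.305, -0.006], 0.94), ([0.574, -0.277, -0.001], 0.61)]
fork_seat [([0.583, 0.302, 0.162], 0.63)]
tray [([0.575, -0.276, 0.001], 0.95)]
scrap_board [([0.781, 0.091, 0.0], 0.87), ([0.565, 0.039, 0.05], 0.27)]
jar [([0.769, -0.152, 0.005], 0.76)]
screwdriver [([0.394, -0.022, -0.004], 0.58)]
```

View pics/scene0.png

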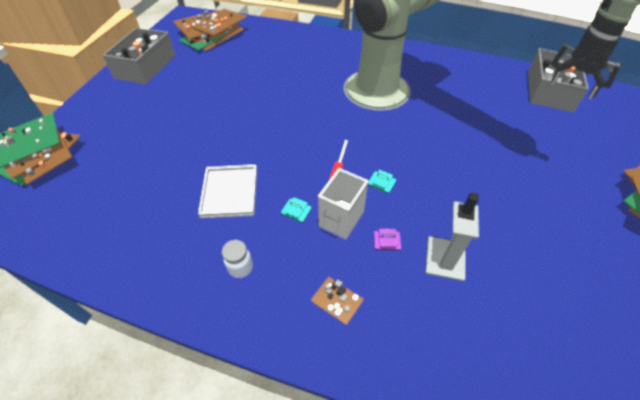

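View pics/top0.png

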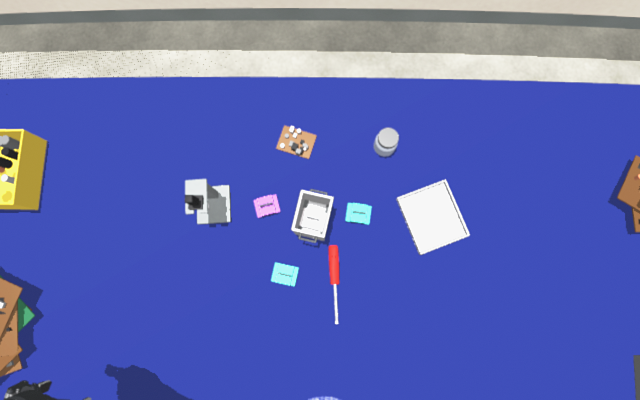

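The purple item at scene (388,240) and top (266,206), and the turquoise ones at top (358,213) and (285,274), are look-alikes. The real basket is the silver one inside the tank at top (313,217). Next I measure yaws and check a crop.

```bash
python3 - <<'E'
from h import *
np.set_printoptions(precision=4,suppress=True)
for n in ["top","scene"]:
    c=dict(np.load(n+"0.npz")); P,u,v=pts(c)
    def rect(name,xy,r,z0,z1):
        m=(np.hypot(P[:,0]-xy[0],P[:,1]-xy[1])<r)&(P[:,2]>z0)&(P[:,2]<z1)
        if m.sum()<5: print(name,m.sum());return
        q=P[m]; R=cv2.minAreaRect((q[:,:2]*1000).astype(np.float32)); print(n,name,m.sum(),np.round(R[0],1),np.round(R[1],1),round(R[2],1),'zmed',np.median(q[:,2]))
    rect("tankrim",(.565,.038),.075,.118,.132)
    rect("fork",(.59,.305),.07,.155,.168)
    rect("grip top",(.58,.304),.03,.21,.24)
    rect("collar",(.58,.304),.03,.168,.175)
    rect("tray rim",(.575,-.277),.125,.014,.026)
    rect("base",(.59,.305),.09,.003,.03)
    rect("lid",(.562,.038),.04,.028,.041)
    rect("bail",(.562,.038),.04,.045,.06)
    rect("innertank",(.562,.038),.05,.0,.1)
    q=P[(np.hypot(P[:,0]-.562,P[:,1]-.038)<.03)&(P[:,2]<.1)]; print(np.histogram(q[:,2],bins=np.arange(-.01,.1,.01)))
c=dict(np.load("top0.npz"))
a=cv2.resize(c["img"][170:260,180:240],None,fx=6,fy=6,interpolation=cv2.INTER_CUBIC)
b=cv2.resize(c["img"][180:250,280:340],None,fx=7.7,fy=7.7143,interpolation=cv2.INTER_CUBIC)[:540]
cv2.imwrite("pics/crop0.png",cv2.resize(np.hstack([a,b]),(800,530)) )
E
```

```text
top tankrim 328 [567.4  33.7] [82.2 98.4] 77.4 zmed 0.12422220726955402
top fork 464 [597.7 303.7] [77.7 49.5] 4.6 zmed 0.164396300388575
top grip top 67 [582.2 302.3] [15.6 16.5] 4.8 zmed 0.22073998385100835
top collar 114 [578.3 302.2] [35.5 44.4] 88.5 zmed 0.1703408123440418
top tray rim 462 [ 578.  -280.3] [158.5 142.8] 21.1 zmed 0.01892703389765127
top base 957 [586.7 301.3] [168.5 172.1] 44.1 zmed 0.009188085219668185
top lid 265 [565.4  37.3] [64.4 45.8] 77.2 zmed 0.03513687092471174
top bail 29 [571.2  50.5] [36.1 56.6] 12.4 zmed 0.051966018059689034
top innertank 905 [561.5  29.4] [81.7 96.9] 77.3 zmed 0.024609130277917668
(array([  0,  53,   8,  88, 247,   5,  16,   0,   0,   0]), array([-0.01,  0.  ,  0.01,  0.02,  0.03,  0.04,  0.05,  0.06,  0.07,
        0.08,  0.09]))
scene tankrim 389 [564.7  36.5] [ 82.3 101.3] 78.1 zmed 0.1238906313488648
scene fork 610 [596.2 307.2] [82.  50.8] 4.7 zmed 0.16420302485943955
scene grip top 111 [581.9 305. ] [20.5 18.2] 0.7 zmed 0.22073598831276375
scene collar 137 [581.9 305.9] [34.2 33.4] 1.9 zmed 0.17050825193154773
scene tray rim 436 [ 576.5 -278.1] [163.1 140.4] 21.3 zmed 0.018395262079419272
scene base 1046 [590.3 315.5] [140.3 160.6] 32.6 zmed 0.009541046292127986
scene lid 54 [551.9  43.6] [78.3 21.9] 61.2 zmed 0.03529613708689566
scene bail 25 [560.9  39.2] [76.5 21.2] 73.2 zmed 0.05587035682042063
scene innertank 803 [565.7  43.3] [86.7 94.6] 78.5 zmed 0.057737570164142604
(array([ 0,  0,  0,  0, 38,  1,  0,  0,  0,  0]), array([-0.01,  0.  ,  0.01,  0.02,  0.03,  0.04,  0.05,  0.06,  0.07,
        0.08,  0.09]))
```

View pics/crop0.png

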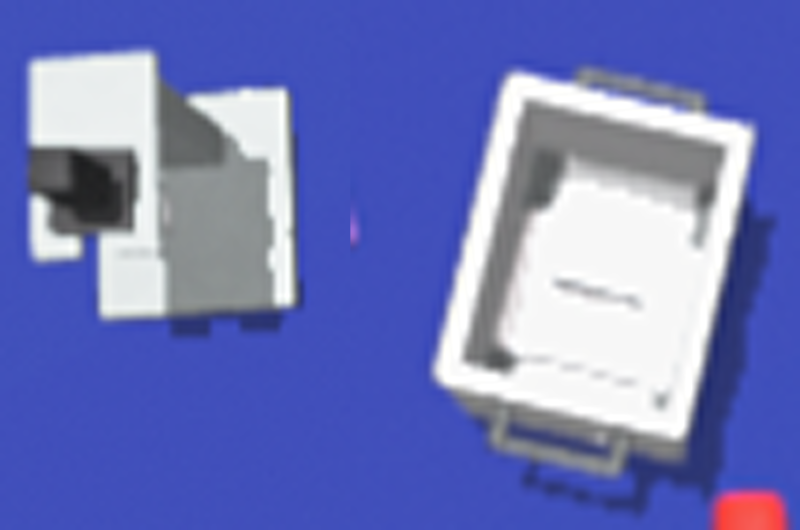

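```bash
python3 -m crank '[{"travel":[6,-6,6],"delta_rot":[0,0,0.1],"gripper":8.5},{"travel":[9,-10,10],"delta_rot":[0,0,0.1],"gripper":8.5},{"travel":[12,-14,10],"delta_rot":[0,0,0.1],"gripper":8.5},{"travel":[15,-18,10],"delta_rot":[0,0,0.1],"gripper":8.5},{"travel":[18,-22,10],"delta_rot":[0,0,0.1],"gripper":8.5},{"travel":[21,-26,10],"delta_rot":[0,0,0.1],"gripper":8.5},{"travel":[24,-30,10],"delta_rot":[0,0,0.1],"gripper":8.5},{"travel":[27,-34,10],"delta_rot":[0,0,0.1],"gripper":8.5},{"travel":[30,-38,10],"delta_rot":[0,0,0.1],"gripper":8.5},{"travel":[32,-42,10],"delta_rot":[0,0,0.1],"gripper":8.5},{"travel":[33,-45,10],"delta_rot":[0,0,0.1],"gripper":8.5},{"travel":[33,-48,10],"delta_rot":[0,0,0.1],"gripper":8.5},{"travel":[33,-48,10],"delta_rot":[0,0,0.1],"gripper":8.5},{"travel":[33,-48,10],"delta_rot":[0,0,0.1],"gripper":8.5},{"travel":[33,-48,10],"delta_rot":[0,0,0.1],"gripper":8.5}]'
python3 - <<'E'
from h import *
np.set_printoptions(precision=4,suppress=True)
c=arm.read_camera("wrist"); np.savez("w1.npz",**c); cv2.imwrite("pics/w1.png",c["img"])
print(c["eye"],c["attitude"],c["vfov"],c["k1"])
for t in ["tank","basket","bail","rod"]:
    print(t,[(np.round(d["at"],4).tolist(),round(d["conf"],2)) for d in arm.tip_of(t,c)[:4]])
print(arm.observe()["joints"])
E
```

```text
t: 2.7
eef_pos: [0.4994, 0.0439, 0.3313]
tool_rot: [[-0.0, 0.212, 0.977], [0.001, 0.977, -0.212], [-1.0, 0.001, -0.001]]
force: [0.4, 0.1, -0.1]
width: 0.0852
[0.4261 0.0591 0.4751] [[ 0.2118  0.934   0.2878]
 [ 0.9773 -0.2024 -0.0626]
 [-0.0002  0.2946 -0.9556]] 63.4123753279357 -0.06801360515897943
tank [([0.5673, 0.0365, 0.0016], 0.92)]
basket [([0.5814, -0.0798, -0.002], 0.92), ([0.4225, 0.1069, -0.0014], 0.89), ([0.5989, 0.1594, -0.0006], 0.76), ([0.5631, 0.0379, 0.01], 0.56)]
bail [([0.5631, 0.0374, 0.0505], 0.79), ([0.5838, -0.0776, 0.0363], 0.72), ([0.4211, 0.1075, 0.0355], 0.69), ([0.5994, 0.1611, 0.0394], 0.55)]
rod [([0.5822, 0.305, 0.1726], 0.97)]
[-0.0584  0.1866 -0.1229  1.261   0.0002  0.1529]
```

View pics/w1.png

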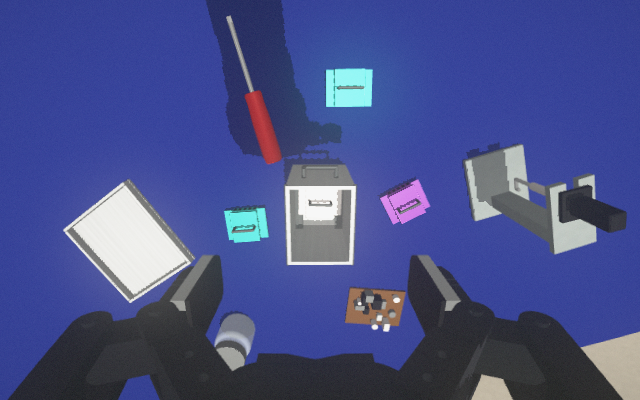

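The silver basket in the tank is clear at (320,203), with its bail bar parallel to the tank's y. The rod leaves the fork at (550,195), running to about (515,183). Next I measure the bail, the rod and the hook by depth.

```bash
python3 - <<'E'
from h import *
np.set_printoptions(precision=1,suppress=True)
c=dict(np.load("w1.npz")); P,u,v=pts(c); P=P*1000
m=(abs(u-320)<32)&(v>183)&(v<264)
def rep(name,m):
    q=P[m]; 
    if len(q)<4: print(name,len(q)); return
    R=cv2.minAreaRect(q[:,:2].astype(np.float32)); print(name,len(q),np.array(R[0]),np.array(R[1]),round(R[2],1),'mean',q.mean(0),'z',np.percentile(q[:,2],[5,50,95]))
rep("lid",m&(P[:,2]>32)&(P[:,2]<40)); rep("bail",m&(P[:,2]>44)&(P[:,2]<62)&(v>195)&(v<210)&(abs(u-320)<16))
d=np.hypot(P[:,0]-566,P[:,1]-36)
rep("rim",(d<70)&(P[:,2]>119)&(P[:,2]<130))
d=np.hypot(P[:,0]-582,P[:,1]-304)
rep("fork",(d<80)&(P[:,2]>160)&(P[:,2]<167)); rep("collar",(d<35)&(P[:,2]>168.5)&(P[:,2]<174)); rep("grip",(d<30)&(P[:,2]>175)&(P[:,2]<225));rep("griptop",(d<30)&(P[:,2]>218)&(P[:,2]<225))
low=(d<60)&(P[:,2]<156)&(P[:,2]>10)&(u<552)&(P[:,0]<605)
for z in range(15,155,10):
    rep(f"z{z}",low&(abs(P[:,2]-z)<5))
d=np.hypot(P[:,0]-577,P[:,1]+279); rep("tray",(d<125)&(P[:,2]>15)&(P[:,2]<25))
im=c["img"][120:260,460:640]; cv2.imwrite("pics/w1c.png",cv2.resize(im,None,fx=4.2,fy=4.2,interpolation=cv2.INTER_CUBIC))
E
```

```text
lid 835 [578.3  31.2] [70.3 65.4] 77.8 mean [571.9  33.9  36.8] z [33.6 37.  38.6]
bail 74 [563.2  35.6] [31.9  4. ] 75.8 mean [562.9  35.9  52.7] z [48.2 53.1 54.4]
rim 1572 [565.6  34.1] [ 82.  101.5] 77.9 mean [563.4  35.3 125.2] z [120.1 125.8 127.2]
fork 1892 [596.3 304.7] [81.3 52.3] 5.2 mean [599.9 299.  165.3] z [161.6 165.7 166.8]
collar 585 [581.  302.5] [35.2 33.9] 2.4 mean [577.  297.3 171.7] z [169.5 171.7 173.3]
grip 1306 [580.9 302.6] [19.2 20. ] 1.9 mean [578.4 299.  205.3] z [179.2 207.8 223.3]
griptop 411 [580.9 303. ] [18.8 19.2] 0.8 mean [579.9 301.7 222. ] z [218.8 222.5 223.8]
z15 1663 [578.9 302.6] [56.2 91.2] 3.2 mean [577.5 303.1  11.1] z [10.1 11.1 12.4]
z25 0
z35 0
z45 0
z55 12 [587.3 302.3] [13.9  2.6] 5.4 mean [587.5 302.   59.4] z [58.5 59.6 59.9]
z65 42 [588.1 302.5] [17.6  3.7] 0.9 mean [587.9 302.6  63.3] z [60.7 62.9 67. ]
z75 23 [580.8 301. ] [2.8 4.8] 65.7 mean [580.8 301.4  75. ] z [70.2 75.2 79.5]
z85 19 [580.9 302.2] [2.7 4.6] 47.1 mean [580.9 302.1  84.7] z [80.8 83.6 89. ]
z95 19 [579.3 301.7] [4.9 9.7] 41.9 mean [579.6 300.4  97.1] z [90.8 98.1 99.9]
z105 45 [579.6 300.6] [4.5 8.7] 55.3 mean [579.5 300.5 104.7] z [100.1 104.1 109.4]
z115 39 [579.  300.6] [5.1 9. ] 48.7 mean [579.3 300.1 115.2] z [111.1 115.5 119.3]
z125 28 [581.2 300. ] [3.3 8.7] 87.9 mean [580.5 299.5 122.9] z [120.4 122.5 126.6]
z135 0
z145 0
tray 1485 [ 576.3 -279.1] [160.9 141.7] 21.6 mean [ 573.1 -278.3   20. ] z [15.8 20.5 22.5]
```

View pics/w1c.png

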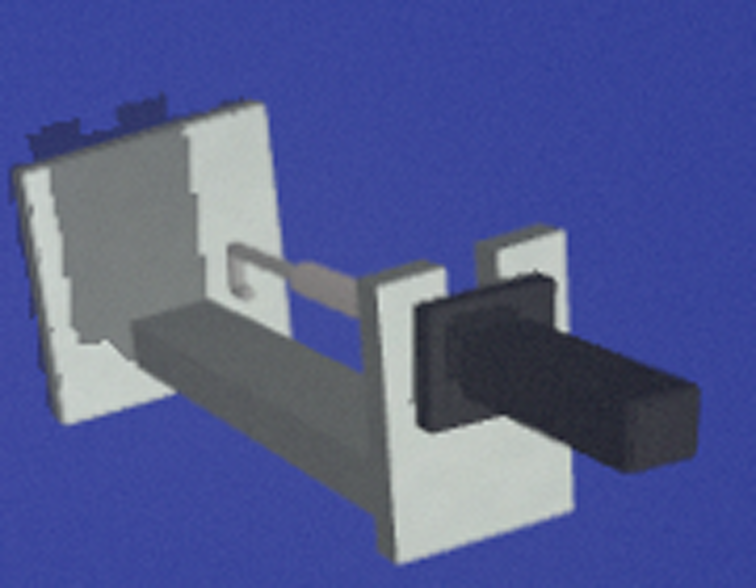

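The fork opens toward −x, and the hook foot points to the post (+x), about 58–60 mm above the bench. Moving to grasp the grip at about (0.581, 0.303), with the jaws along y.

```bash
python3 -m crank '[{"travel":[2,4,0],"delta_rot":[0,0,0.1],"gripper":8.5},{"travel":[4,9,0],"delta_rot":[0,0,0.2],"gripper":8.5},{"travel":[6,14,0],"delta_rot":[0,0,0.26],"gripper":8.5},{"travel":[8.2,19,0],"delta_rot":[0,0,0.26],"gripper":8.5},{"travel":[8.2,23,0],"delta_rot":[0,0,0.26],"gripper":8.5},{"travel":[8.2,25.9,0],"delta_rot":[0,0,0.26],"gripper":8.5},{"travel":[8.2,25.9,0],"delta_rot":[0,0,0.26],"gripper":8.5},{"travel":[8.2,25.9,0],"delta_rot":[0,0,0.26],"gripper":8.5}]'
python3 - <<'E'
from h import *
np.set_printoptions(precision=4,suppress=True)
c=arm.read_camera("wrist"); np.savez("w2.npz",**c); cv2.imwrite("pics/w2.png",c["img"])
for t in ["grip","rod","fork_seat"]:
    print(t,[(np.round(d["at"],4).tolist(),round(d["conf"],2)) for d in arm.tip_of(t,c)[:3]])
P,u,v=pts(c);P*=1000
d=np.hypot(P[:,0]-581,P[:,1]-303)
for n,a,b in [("fork",162,168),("collar",168.5,174),("grip",176,226),("griptop",219,226)]:
    q=P[(d<70)&(P[:,2]>a)&(P[:,2]<b)] if n=="fork" else P[(d<30)&(P[:,2]>a)&(P[:,2]<b)]
    if len(q)>4: R=cv2.minAreaRect(q[:,:2].astype(np.float32)); print(n,len(q),R,q.mean(0))
E
```

```text
t: 3.75
eef_pos: [0.5807, 0.3049, 0.331]
tool_rot: [[-0.0, -0.051, 0.999], [-0.0, 0.999, 0.051], [-1.0, -0.0, -0.0]]
force: [0.9, 0.2, -0.3]
width: 0.085
grip [([0.5803, 0.3023, 0.1978], 0.78)]
rod [([0.5784, 0.3039, 0.1686], 0.92)]
fork_seat []
fork 2336 ((596.1528930664062, 304.4341125488281), (79.5270004272461, 50.1019401550293), 4.783520698547363) [602.0659 305.113  166.0882]
collar 693 ((581.2630004882812, 303.17938232421875), (34.08924865722656, 33.873470306396484), 1.3419963121414185) [576.6386 302.6814 172.0132]
grip 704 ((581.1466674804688, 303.27532958984375), (18.406925201416016, 17.98857307434082), 1.9958652257919312) [577.9858 303.2632 214.9793]
griptop 472 ((581.2467651367188, 303.266845703125), (18.193510055541992, 17.979774475097656), 2.0649688243865967) [580.6651 303.4114 222.8056]
```

```bash
python3 -m crank '[{"travel":[0.05,-0.16,-4],"delta_rot":[0,0,-0.016],"gripper":8.5},{"travel":[0.05,-0.16,-7],"delta_rot":[0,0,-0.016],"gripper":8.5},{"travel":[0.05,-0.16,-10],"delta_rot":[0,0,-0.016],"gripper":8.5},{"travel":[0.05,-0.16,-13],"delta_rot":[0,0,-0.016],"gripper":8.5},{"travel":[0.05,-0.16,-14.8],"delta_rot":[0,0,-0.016],"gripper":8.5},{"travel":[0.05,-0.16,-14.8],"delta_rot":[0,0,-0.016],"gripper":8.5},{"travel":[0.05,-0.16,-14.8],"delta_rot":[0,0,-0.016],"gripper":8.5}]' && python3 -m crank '[{"travel":[0,0,0],"delta_rot":[0,0,0],"gripper":4},{"travel":[0,0,0],"delta_rot":[0,0,0],"gripper":4},{"travel":[0,0,0],"delta_rot":[0,0,0],"gripper":4},{"travel":[0,0,0],"delta_rot":[0,0,0],"gripper":1.2},{"travel":[0,0,0],"delta_rot":[0,0,0],"gripper":1.2},{"travel":[0,0,0],"delta_rot":[0,0,0],"gripper":1.2},{"travel":[0,0,0],"delta_rot":[0,0,0],"gripper":1.2},{"travel":[0,0,0],"delta_rot":[0,0,0],"gripper":1.2},{"travel":[0,0,0],"delta_rot":[0,0,0],"gripper":1.2},{"travel":[0,0,0],"delta_rot":[0,0,0],"gripper":1.2}]' 50
```

```text
t: 4.65
eef_pos: [0.5823, 0.3002, 0.1847]
tool_rot: [[0.001, -0.03, 1.0], [0.0, 1.0, 0.03], [-1.0, 0.0, 0.001]]
force: [0.4, -0.2, 1.9]
width: 0.0852
t: 5.65
eef_pos: [0.5825, 0.3018, 0.1853]
tool_rot: [[0.002, -0.031, 1.0], [0.003, 1.0, 0.031], [-1.0, 0.003, 0.002]]
force: [-0.7, 5.0, 1.6]
width: 0.0173
```

```bash
python3 -m crank '[{"travel":[0,0,0.5],"delta_rot":[0,0,0],"gripper":1.2},{"travel":[0,0,1],"delta_rot":[0,0,0],"gripper":1.2},{"travel":[0,0,1.2],"delta_rot":[0,0,0],"gripper":1.2},{"travel":[0,0,1.2],"delta_rot":[0,0,0],"gripper":1.2},{"travel":[0,0,1.2],"delta_rot":[0,0,0],"gripper":1.2}]'; python3 - <<'E'
from h import *
np.set_printoptions(precision=4,suppress=True)
for i in range(2):
    s=arm.observe(); print(s["eef_pos"],s["force"],s["moment"],s["width"],s["t"])
c=arm.read_camera("wrist"); np.savez("w3.npz",**c); cv2.imwrite("pics/w3.png",c["img"])
s=arm.observe(); print(s["eef_pos"],s["force"],s["moment"],s["width"],s["t"])
for t in ["grip","rod"]:
    print(t,[(np.round(d["at"],4).tolist(),round(d["conf"],2)) for d in arm.tip_of(t,c)[:3]])
P,u,v=pts(c);P*=1000
d=np.hypot(P[:,0]-581,P[:,1]-303)
for n,a,b in [("fork",162,168),("collar",180,186.5)]:
    q=P[(d<70)&(P[:,2]>a)&(P[:,2]<b)] if n=="fork" else P[(d<30)&(P[:,2]>a)&(P[:,2]<b)]
    if len(q)>4: R=cv2.minAreaRect(q[:,:2].astype(np.float32)); print(n,len(q),R,q.mean(0))
E
```

```text
t: 6.15
eef_pos: [0.5826, 0.3017, 0.1975]
tool_rot: [[0.002, -0.031, 1.0], [0.003, 1.0, 0.031], [-1.0, 0.003, 0.002]]
force: [-1.5, 1.7, 0.2]
width: 0.0171
[0.5826 0.3017 0.1975] [-1.4751  1.6511  0.2142] [ 0.5388  0.1243 -0.0004] 0.01713293725449675 6.15
[0.5826 0.3017 0.1975] [-1.4751  1.6511  0.2142] [ 0.5388  0.1243 -0.0004] 0.01713293725449675 6.15
[0.5826 0.3017 0.1974] [-0.5066  1.344  -0.9323] [ 0.5492  0.2193 -0.0189] 0.017391270335194005 6.2
grip [([0.5836, 0.2969, 0.2115], 0.81)]
rod [([0.582, 0.3026, 0.1822], 0.73)]
fork 2286 ((577.5386962890625, 303.1758117675781), (42.29876708984375, 50.142086029052734), 4.894946575164795) [569.322  306.2592 166.0027]
collar 1561 ((572.1624145507812, 300.8412170410156), (16.425748825073242, 34.17849349975586), 1.868821144104004) [570.1835 300.8035 184.2478]
```

View pics/w3.png

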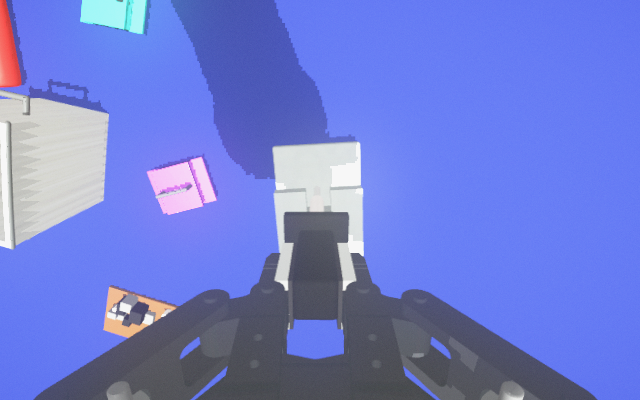

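```bash
python3 -m crank '[{"travel":[0,0.2,0.1],"delta_rot":[0,0,0],"gripper":1.2},{"travel":[0,0.2,0.1],"delta_rot":[0,0,0],"gripper":1.2},{"travel":[-1.5,0.07,0.1],"delta_rot":[0,0,0],"gripper":1.2},{"travel":[-3,-0.05,0.1],"delta_rot":[0,0,0],"gripper":1.2},{"travel":[-4.5,-0.18,0.1],"delta_rot":[0,0,0],"gripper":1.2},{"travel":[-6,-0.3,0.1],"delta_rot":[0,0,0],"gripper":1.2},{"travel":[-7.5,-0.4,0.1],"delta_rot":[0,0,0],"gripper":1.2},{"travel":[-7.5,-0.4,2],"delta_rot":[0,0,0],"gripper":1.2},{"travel":[-7.5,-0.4,5],"delta_rot":[0,0,0],"gripper":1.2},{"travel":[-7.5,-0.4,9],"delta_rot":[0,0,0],"gripper":1.2},{"travel":[-7.5,-0.4,13],"delta_rot":[0,0,0],"gripper":1.2},{"travel":[-7.5,-0.4,13],"delta_rot":[0,0,0],"gripper":1.2},{"travel":[-7.5,-0.4,13],"delta_rot":[0,0,0],"gripper":1.2}]'; python3 - <<'E'
from h import *
np.set_printoptions(precision=4,suppress=True)
s=arm.observe(); print(s["eef_pos"],s["tool_rot"],s["force"],s["moment"],s["width"],s["t"])
for n in ["scene","wrist"]:
    c=arm.read_camera(n); np.savez(n+"4.npz",**c)
    for t in ["grip","rod"]:
        print(t,[(np.round(d["at"],4).tolist(),round(d["conf"],2)) for d in arm.tip_of(t,c)[:3]])
    P,u,v=pts(c);P*=1000
    d=np.hypot(P[:,0]-507,P[:,1]-300)
    for a in range(150,320,10):
        q=P[(d<35)&(P[:,2]>a)&(P[:,2]<a+10)]
        if len(q)>2: R=cv2.minAreaRect(q[:,:2].astype(np.float32)); print(n,a,len(q),np.array(R[0]),np.array(R[1]),R[2],q.mean(0),q[:,2].min())
E
```

```text
t: 7.6
eef_pos: [0.5082, 0.2976, 0.3281]
tool_rot: [[0.004, -0.031, 1.0], [0.003, 1.0, 0.031], [-1.0, 0.003, 0.004]]
force: [-0.2, 0.5, -2.5]
width: 0.0173
[0.5082 0.2976 0.3281] [[ 0.0041 -0.0308  0.9995]
 [ 0.0035  0.9995  0.0308]
 [-1.      0.0033  0.0042]] [-0.2272  0.5307 -2.4835] [-0.0053  0.0047 -0.0141] 0.017306053012869065 7.6
grip [([0.508, 0.2972, 0.3433], 0.77)]
rod [([0.5048, 0.2972, 0.3085], 0.56)]
scene 200 20 [515.3138 300.2858] [ 4.2689 14.8816] 89.72218322753906 [515.8317 300.0697 204.7824] 200.42338431817086
scene 210 10 [508.9864 300.0226] [3.9736 2.5309] 50.46784973144531 [509.2453 300.2048 215.2308] 210.6712699864127
scene 220 10 [509.0168 300.2638] [4.5556 2.5676] 85.06869506835938 [509.0162 300.0211 225.9115] 221.9470112638793
scene 230 9 [509.8563 299.7293] [8.5203 2.919 ] 87.39584350585938 [510.0626 299.9116 236.2731] 230.8035503700987
scene 240 18 [510.6747 299.9138] [8.8863 4.3307] 83.40079498291016 [510.6701 299.9457 244.9626] 240.44007325503736
scene 250 17 [511.0827 298.7082] [8.7033 5.0658] 73.01200866699219 [510.528  298.5815 254.9721] 250.83963815805
[... 1225 characters left out ...]
1647253
wrist 240 51 [502.2771 296.4131] [3.9147 9.6621] 11.295526504516602 [501.5653 296.8935 245.187 ] 240.23786802607728
wrist 250 60 [502.0934 296.4496] [3.6168 9.3013] 8.359718322753906 [501.5686 296.8385 254.9472] 250.2262493007553
wrist 260 64 [502.2632 297.1235] [9.5838 3.8743] 86.47930908203125 [501.4836 296.7578 264.6843] 260.0493284672636
wrist 270 15 [500.9334 296.5496] [1.0873 5.8449] 2.4098060131073 [500.8611 296.6147 271.8676] 270.05567567113064
wrist 300 94 [488.9526 295.7365] [ 1.2455 32.7998] 1.2145146131515503 [488.9069 295.6404 308.8583] 306.1652382380079
wrist 310 1628 [496.5081 296.2377] [16.4122 34.1752] 2.261523962020874 [494.8934 296.1973 312.919 ] 310.00448782302726
```

```bash
python3 -m crank '[{"travel":[0.5,-3,0],"delta_rot":[0,0,-0.05],"gripper":1.2},{"travel":[1,-7,0],"delta_rot":[0,0,-0.1],"gripper":1.2},{"travel":[1.5,-11,0],"delta_rot":[0,0,-0.15],"gripper":1.2},{"travel":[2,-15,0],"delta_rot":[0,0,-0.2],"gripper":1.2},{"travel":[2.5,-19,0],"delta_rot":[0,0,-0.262],"gripper":1.2},{"travel":[3,-23,0],"delta_rot":[0,0,-0.262],"gripper":1.2},{"travel":[3.55,-25,0],"delta_rot":[0,0,-0.262],"gripper":1.2},{"travel":[3.55,-25.67,0],"delta_rot":[0,0,-0.262],"gripper":1.2},{"travel":[3.55,-25.67,0],"delta_rot":[0,0,-0.262],"gripper":1.2},{"travel":[3.55,-25.67,-3],"delta_rot":[0,0,-0.262],"gripper":1.2},{"travel":[3.55,-25.67,-6],"delta_rot":[0,0,-0.262],"gripper":1.2},{"travel":[3.55,-25.67,-9],"delta_rot":[0,0,-0.262],"gripper":1.2},{"travel":[3.55,-25.67,-11.3],"delta_rot":[0,0,-0.262],"gripper":1.2},{"travel":[3.55,-25.67,-11.3],"delta_rot":[0,0,-0.262],"gripper":1.2},{"travel":[3.55,-25.67,-11.3],"delta_rot":[0,0,-0.262],"gripper":1.2},{"travel":[3.55,-25.67,-11.3],"delta_rot":[0,0,-0.262],"gripper":1.2}]'; python3 - <<'E'
from h import *
np.set_printoptions(precision=4,suppress=True)
for n in ["top","wrist"]:
    c=arm.read_camera(n); np.savez(n+"5.npz",**c)
    s=arm.observe(); print(s["eef_pos"],s["force"],s["moment"],s["t"])
    for t in ["bail","rod"]:
        print(t,[(np.round(d["at"],4).tolist(),round(d["conf"],2)) for d in arm.tip_of(t,c)[:4]])
    P,u,v=pts(c);P*=1000
    ex=np.array([.9736,-.2284]);ey=np.array([.2284,.9736]);
    r=P[:,:2]-[563.3,36]; a=r@ex; b=r@ey
    for z in list(range(28,125,6)):
        m=(abs(a)<36)&(abs(b)<12)&(P[:,2]>z)&(P[:,2]<z+6)
        if m.sum(): print(n,z,m.sum(),"a",np.percentile(a[m],[2,50,98]),"b",np.percentile(b[m],[2,50,98]))
im=c["img"][120:270,240:400]; cv2.imwrite("pics/w5c.png",cv2.resize(im,None,fx=4,fy=4,interpolation=cv2.INTER_CUBIC))
E
```

```text
t: 9.5
eef_pos: [0.5435, 0.0413, 0.2145]
tool_rot: [[0.003, 0.228, 0.974], [0.002, 0.974, -0.228], [-1.0, 0.003, 0.002]]
force: [0.6, 0.8, -1.0]
width: 0.0176
[0.5437 0.0411 0.2146] [ 0.558   0.3049 -1.186 ] [-0.0283 -0.0384  0.0337] 9.55
bail [([0.5806, -0.0838, 0.037], 0.92)]
rod []
[0.5432 0.0407 0.2141] [ 0.3636  0.3237 -0.749 ] [-0.0327 -0.0202  0.0276] 9.7
bail [([0.5606, 0.0366, 0.0486], 0.94), ([0.4229, 0.1081, 0.0365], 0.93), ([0.5971, 0.1623, 0.0387], 0.75), ([0.5863, -0.0807, 0.0379], 0.68)]
rod [([0.5424, 0.0357, 0.197], 0.78)]
wrist 34 563 a [-21.8655  -9.4764  16.7329] b [-11.5894  -1.2313  11.2753]
wrist 46 9 a [-1.9152 -1.6005  1.8126] b [-8.9855 -5.1971 11.3277]
wrist 52 40 a [-2.2205 -0.2077  2.0503] b [-11.2846  -6.1596  11.602 ]
wrist 88 10 a [-23.859  -23.3213 -21.3682] b [-1.0077  1.3893  3.1283]
wrist 94 12 a [-23.9386 -23.3342 -21.6703] b [-1.1559  0.9312  3.0341]
wrist 100 12 a [-23.9322 -23.3558 -21.4477] b [-1.7847  0.4901  2.9487]
wrist 106 16 a [-23.8784 -23.3455 -21.5965] b [-1.9465  0.4625  2.8439]
wrist 112 7 a [-23.803  -23.3082 -23.0961] b [-1.1374  0.4288  2.016 ]
wrist 124 21 a [-26.4349 -25.6323 -23.2485] b [-3.8057  0.3744  4.8462]
```

View pics/w5c.png

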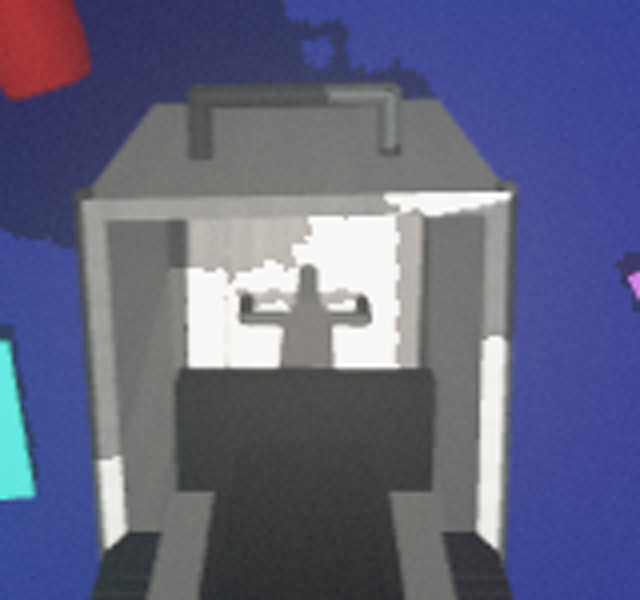

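The picture shows the shank at (308,290) centred on the bail bar (243–370), with the hook on its near side. I lower with 1.5 mm extra clearance, then take the force baseline.

```bash
cat > chk.py <<'E'
import sys; from h import *
F=[];Z=[]
for i in range(3):
    arm.read_camera("top"); s=arm.observe(); F.append(s["force"]); Z.append(s["eef_pos"])
F=np.array(F); Z=np.mean(Z,0); m=F.mean(0); print("F",np.round(m,2),"fz",np.round(F[:,2],2),"pos",np.round(Z*1000,2),"t",s["t"])
if len(sys.argv)>1: sys.exit(0 if m[2]<float(sys.argv[1]) else 1)
E
python3 -m crank '[{"travel":[-0.15,0.03,-1],"delta_rot":[0,0,0],"gripper":1.2},{"travel":[-0.15,0.03,-2],"delta_rot":[0,0,0],"gripper":1.2},{"travel":[-0.15,0.03,-3],"delta_rot":[0,0,0],"gripper":1.2},{"travel":[-0.15,0.03,-3.4],"delta_rot":[0,0,0],"gripper":1.2},{"travel":[-0.15,0.03,-3.4],"delta_rot":[0,0,0],"gripper":1.2},{"travel":[-0.15,0.03,-3.4],"delta_rot":[0,0,0],"gripper":1.2},{"travel":[-0.15,0.03,-3.4],"delta_rot":[0,0,0],"gripper":1.2}]'; python3 chk.py; python3 chk.py; python3 chk.py; python3 - <<'E'
from h import *
np.set_printoptions(precision=2,suppress=True)
c=arm.read_camera("wrist"); np.savez("w6.npz",**c); cv2.imwrite("pics/w6.png",c["img"])
P,u,v=pts(c);P*=1000
ex=np.array([.9736,-.2284]);ey=np.array([.2284,.9736]);
r=P[:,:2]-[563.3,36]; a=r@ex; b=r@ey
for z in range(30,90,4):
    m=(abs(a)<36)&(abs(b)<20)&(P[:,2]>z)&(P[:,2]<z+4)
    if m.sum(): print(z,m.sum(),"a",np.percentile(a[m],[2,50,98]),"b",np.percentile(b[m],[2,50,98]))
E
```

```text
t: 10.5
eef_pos: [0.5418, 0.0409, 0.18]
tool_rot: [[0.002, 0.229, 0.973], [0.002, 0.973, -0.229], [-1.0, 0.003, 0.002]]
force: [-0.8, 0.9, -1.8]
width: 0.0174
F [-0.31 -0.04 -1.08] fz [-1.02 -0.76 -1.46] pos [541.75  40.92 180.  ] t 10.65
F [-0.48 -0.21 -1.63] fz [-1.33 -1.85 -1.7 ] pos [541.6   40.94 179.86] t 10.8
F [-0.09  0.09 -2.24] fz [-2.81 -2.27 -1.63] pos [541.48  40.93 179.72] t 10.95
34 593 a [-17.08  -8.39   2.5 ] b [-19.16   4.88  19.73]
38 75 a [-17.74  -9.55   1.2 ] b [-18.28  -2.48  18.7 ]
42 12 a [-1.92 -1.38 -0.38] b [-16.17 -13.47  16.44]
46 11 a [-2.09 -1.62 -1.32] b [-15.75  13.7   16.25]
50 21 a [-2.2  -1.79 -1.27] b [-15.43   7.27  15.85]
54 1 a [-2.47 -2.47 -2.47] b [-13.03 -13.03 -13.03]
58 1 a [-23.82 -23.82 -23.82] b [2.67 2.67 2.67]
62 1 a [-23.87 -23.87 -23.87] b [2.63 2.63 2.63]
66 7 a [-25.93 -25.48 -24.03] b [-1.52  0.12  2.49]
70 9 a [-25.88 -25.36 -23.93] b [-2.19  0.11  2.42]
74 11 a [-25.99 -25.34 -24.12] b [-2.3   0.08  2.49]
78 7 a [-25.83 -25.39 -25.12] b [-1.5   0.07  1.65]
```

```bash
python3 -m crank '[{"travel":[0,0,-0.3],"delta_rot":[0,0,0],"gripper":1.2},{"travel":[0,0,-0.6],"delta_rot":[0,0,0],"gripper":1.2},{"travel":[0,0,-0.6],"delta_rot":[0,0,0],"gripper":1.2}]' >/dev/null; python3 chk.py -0.3 && python3 -m crank '[{"travel":[0,0,-0.1],"delta_rot":[0,0,0],"gripper":1.2},{"travel":[0,0,-0.2],"delta_rot":[0,0,0],"gripper":1.2},{"travel":[0,0,-0.2],"delta_rot":[0,0,0],"gripper":1.2}]' >/dev/null && python3 chk.py -0.3 && python3 -m crank '[{"travel":[0,0,-0.15],"delta_rot":[0,0,0],"gripper":1.2},{"travel":[0,0,-0.15],"delta_rot":[0,0,0],"gripper":1.2}]' >/dev/null && python3 chk.py -0.3 && python3 -m crank '[{"travel":[0,0,-0.1],"delta_rot":[0,0,0],"gripper":1.2},{"travel":[0,0,-0.1],"delta_rot":[0,0,0],"gripper":1.2}]' >/dev/null && python3 chk.py -0.3 && python3 -m crank '[{"travel":[0,0,-0.1],"delta_rot":[0,0,0],"gripper":1.2},{"travel":[0,0,-0.1],"delta_rot":[0,0,0],"gripper":1.2}]' >/dev/null && python3 chk.py -0.3 && python3 -m crank '[{"travel":[0,0,-0.1],"delta_rot":[0,0,0],"gripper":1.2},{"travel":[0,0,-0.1],"delta_rot":[0,0,0],"gripper":1.2}]' >/dev/null && python3 chk.py -0.3 && python3 -m crank '[{"travel":[0,0,-0.1],"delta_rot":[0,0,0],"gripper":1.2},{"travel":[0,0,-0.1],"delta_rot":[0,0,0],"gripper":1.2}]' >/dev/null && python3 chk.py -0.3
```

```text
F [ 0.3  -0.16 -1.53] fz [-1.78 -1.67 -1.15] pos [541.24  40.95 173.4 ] t 11.45
F [ 0.1  -0.27 -2.07] fz [-1.73 -2.15 -2.32] pos [541.39  40.94 171.52] t 11.9
F [-0.11 -0.14 -1.65] fz [-1.54 -1.58 -1.82] pos [541.35  40.94 170.  ] t 12.25
F [ 0.14  0.35 -2.03] fz [-2.34 -2.08 -1.65] pos [541.33  40.95 168.98] t 12.6
F [ 0.41  0.16 -1.7 ] fz [-1.69 -1.21 -2.21] pos [541.31  40.94 167.97] t 12.95
F [-0.04  0.02 -1.45] fz [-1.04 -1.67 -1.64] pos [541.32  40.94 166.97] t 13.3
F [-0.43 -0.3  -2.03] fz [-1.75 -2.27 -2.08] pos [541.31  40.95 165.96] t 13.65
```

Baseline is about −1.75. Continuing in 1 mm feels.

```bash
python3 -m crank '[{"travel":[0,0,-0.1],"delta_rot":[0,0,0],"gripper":1.2},{"travel":[0,0,-0.1],"delta_rot":[0,0,0],"gripper":1.2}]' >/dev/null && python3 chk.py -0.3 && python3 -m crank '[{"travel":[0,0,-0.1],"delta_rot":[0,0,0],"gripper":1.2},{"travel":[0,0,-0.1],"delta_rot":[0,0,0],"gripper":1.2}]' >/dev/null && python3 chk.py -0.3 && python3 -m crank '[{"travel":[0,0,-0.1],"delta_rot":[0,0,0],"gripper":1.2},{"travel":[0,0,-0.1],"delta_rot":[0,0,0],"gripper":1.2}]' >/dev/null && python3 chk.py -0.3 && python3 -m crank '[{"travel":[0,0,-0.1],"delta_rot":[0,0,0],"gripper":1.2},{"travel":[0,0,-0.1],"delta_rot":[0,0,0],"gripper":1.2}]' >/dev/null && python3 chk.py -0.3 && python3 -m crank '[{"travel":[0,0,-0.1],"delta_rot":[0,0,0],"gripper":1.2},{"travel":[0,0,-0.1],"delta_rot":[0,0,0],"gripper":1.2}]' >/dev/null && python3 chk.py -0.3 && python3 -m crank '[{"travel":[0,0,-0.1],"delta_rot":[0,0,0],"gripper":1.2},{"travel":[0,0,-0.1],"delta_rot":[0,0,0],"gripper":1.2}]' >/dev/null && python3 chk.py -0.3
```

```text
F [ 0.07 -0.41 -0.55] fz [-0.59 -0.33 -0.73] pos [541.47  40.93 165.14] t 14.0
F [-0.76  0.31  2.06] fz [1.91 2.03 2.23] pos [541.56  40.93 164.36] t 14.35
```

Contact is at TCP z ≈ 165.3 mm; the last feel was +3.8 N net. I raise to about 1.2 mm above the lid and slide the foot under the bar.

```bash
python3 -m crank '[{"travel":[0,0,0.21],"delta_rot":[0,0,0],"gripper":1.2},{"travel":[0,0,0.21],"delta_rot":[0,0,0],"gripper":1.2},{"travel":[0,0,0.21],"delta_rot":[0,0,0],"gripper":1.2}]' >/dev/null; python3 chk.py -0.7 && python3 -m crank '[{"travel":[0.2,-0.05,0],"delta_rot":[0,0,0],"gripper":1.2},{"travel":[0.5,-0.12,0],"delta_rot":[0,0,0],"gripper":1.2},{"travel":[0.8,-0.19,0],"delta_rot":[0,0,0],"gripper":1.2},{"travel":[0.8,-0.19,0],"delta_rot":[0,0,0],"gripper":1.2},{"travel":[0.8,-0.19,0],"delta_rot":[0,0,0],"gripper":1.2}]' && python3 chk.py -0.3 && python3 -m crank '[{"travel":[0.3,-0.07,0],"delta_rot":[0,0,0],"gripper":1.2},{"travel":[0.6,-0.14,0],"delta_rot":[0,0,0],"gripper":1.2},{"travel":[0.8,-0.19,0],"delta_rot":[0,0,0],"gripper":1.2},{"travel":[0.8,-0.19,0],"delta_rot":[0,0,0],"gripper":1.2},{"travel":[0.8,-0.19,0],"delta_rot":[0,0,0],"gripper":1.2}]' && python3 chk.py; python3 - <<'E'
from h import *
np.set_printoptions(precision=2,suppress=True)
c=arm.read_camera("wrist"); np.savez("w7.npz",**c)
P,u,v=pts(c);P*=1000
ex=np.array([.9736,-.2284]);ey=np.array([.2284,.9736]);
r=P[:,:2]-[563.3,36]; a=r@ex; b=r@ey
for z in range(30,100,4):
    m=(abs(a)<36)&(abs(b)<20)&(P[:,2]>z)&(P[:,2]<z+4)
    if m.sum(): print(z,m.sum(),"a",np.percentile(a[m],[2,50,98]),"b",np.percentile(b[m],[2,50,98]))
im=c["img"][120:270,240:400]; cv2.imwrite("pics/w7c.png",cv2.resize(im,None,fx=4,fy=4,interpolation=cv2.INTER_CUBIC))
E
```

```text
F [ 0.42  0.04 -1.74] fz [-1.56 -1.82 -1.83] pos [541.36  40.95 166.15] t 14.8
t: 15.3
eef_pos: [0.5495, 0.039, 0.1661]
tool_rot: [[0.001, 0.229, 0.973], [0.002, 0.973, -0.229], [-1.0, 0.002, 0.001]]
force: [-0.3, 0.0, -0.7]
width: 0.0174
F [-0.03  0.05 -2.1 ] fz [-1.93 -2.2  -2.18] pos [549.29  39.05 166.11] t 15.45
t: 15.95
eef_pos: [0.5573, 0.0371, 0.1661]
tool_rot: [[0.001, 0.229, 0.973], [0.002, 0.973, -0.229], [-1.0, 0.002, 0.0]]
force: [0.4, -0.4, -1.6]
width: 0.0177
F [-0.05  0.27 -1.55] fz [-1.56 -1.41 -1.66] pos [557.15  37.19 166.07] t 16.1
34 1345 a [-23.35  -9.11  14.16] b [-19.03   0.98  19.34]
38 180 a [-23.62  -8.66  13.38] b [-18.78   0.11  19.19]
42 20 a [-9.88 -1.87 -0.42] b [-15.91  -0.34  15.68]
46 17 a [-9.83 -1.8  -1.04] b [-15.73   0.91  16.1 ]
50 114 a [-9.48 -0.73  1.39] b [-16.4   -5.78  16.52]
54 27 a [-9.8  -0.11  0.87] b [-15.26   1.67  14.97]
58 10 a [-9.93 -9.35 -7.94] b [-2.24  0.02  2.28]
62 8 a [-9.99 -9.09 -7.91] b [-2.27 -0.39  2.28]
66 5 a [-9.86 -9.7  -8.89] b [-1.52 -0.01  1.49]
74 4 a [-12.09 -11.5  -10.68] b [-3.76 -1.94  0.6 ]
78 18 a [-12.35 -11.77  -9.42] b [-4.27 -0.07  4.39]
82 22 a [-12.31 -11.72  -9.51] b [-4.48 -0.45  4.01]
86 21 a [-12.42 -11.78  -9.47] b [-4.14 -0.1   4.23]
90 22 a [-12.33 -11.29  -8.55] b [-5.1  -1.19  3.84]
94 24 a [-12.35 -11.64  -8.69] b [-5.02 -0.49  4.04]
98 28 a [-12.48 -11.32  -8.54] b [-4.59  0.18  4.26]
```

View pics/w7c.png

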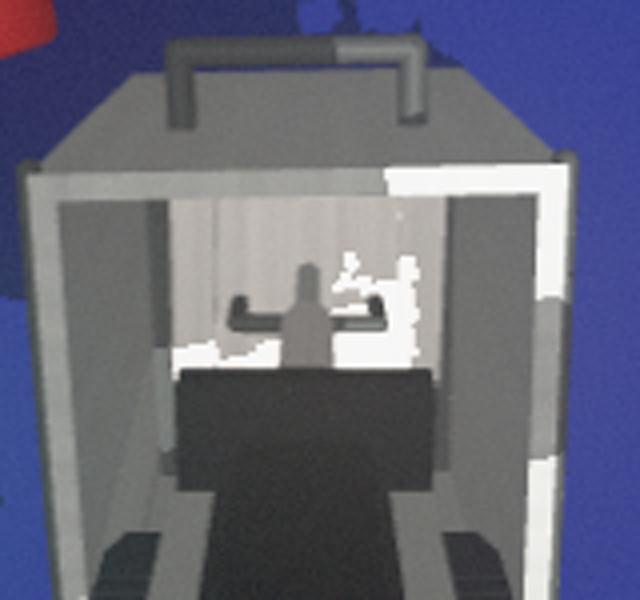

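The foot is under the bar: the shank stands at a −7 mm and the bar has not moved. Lifting slowly.

```bash
python3 -m crank '[{"travel":[0,0,0.3],"delta_rot":[0,0,0],"gripper":1.2},{"travel":[0,0,0.5],"delta_rot":[0,0,0],"gripper":1.2},{"travel":[0,0,0.7],"delta_rot":[0,0,0],"gripper":1.2},{"travel":[0,0,0.9],"delta_rot":[0,0,0],"gripper":1.2},{"travel":[0,0,1.1],"delta_rot":[0,0,0],"gripper":1.2},{"travel":[0,0,1.3],"delta_rot":[0,0,0],"gripper":1.2},{"travel":[0,0,1.5],"delta_rot":[0,0,0],"gripper":1.2},{"travel":[0,0,1.7],"delta_rot":[0,0,0],"gripper":1.2},{"travel":[0,0,1.7],"delta_rot":[0,0,0],"gripper":1.2},{"travel":[0,0,1.7],"delta_rot":[0,0,0],"gripper":1.2}]'; python3 chk.py; python3 - <<'E'
from h import *
np.set_printoptions(precision=2,suppress=True)
c=arm.read_camera("wrist"); np.savez("w8.npz",**c)
P,u,v=pts(c);P*=1000
ex=np.array([.9736,-.2284]);ey=np.array([.2284,.9736]);
r=P[:,:2]-[563.3,36]; a=r@ex; b=r@ey
for z in range(26,84,4):
    m=(abs(a)<36)&(abs(b)<22)&(P[:,2]>z)&(P[:,2]<z+4)
    if m.sum(): print(z,m.sum(),"a",np.percentile(a[m],[2,50,98]),"b",np.percentile(b[m],[2,50,98]))
m=(abs(a)<23)&(abs(b)<19)&(P[:,2]>40)&(P[:,2]<54)
A=np.c_[a[m],b[m],np.ones(m.sum())]; k=np.linalg.lstsq(A,P[m,2],rcond=None)[0]; print("plane slopes deg",np.degrees(k[:2]),k[2],m.sum())
E
```

```text
t: 17.15
eef_pos: [0.5572, 0.0372, 0.1832]
tool_rot: [[0.001, 0.229, 0.973], [0.002, 0.973, -0.229], [-1.0, 0.002, 0.0]]
force: [-0.0, 1.2, -3.6]
width: 0.0175
F [ 0.43  0.41 -3.57] fz [-3.88 -3.48 -3.34] pos [557.08  37.2  183.02] t 17.3
26 16 a [-23.61 -23.16 -22.87] b [-8.07 11.88 17.71]
30 49 a [-23.87 -23.3   20.96] b [-21.86  -0.72  21.39]
34 149 a [-24.25 -15.04  19.23] b [-21.87  -1.64  21.9 ]
42 139 a [-24.32 -13.64  16.79] b [-18.79  -1.63  19.38]
46 1480 a [-23.78  -8.39  16.34] b [-19.41  -0.75  19.38]
50 14 a [-2.44 -1.83 -0.78] b [-15.49   0.12  16.65]
54 9 a [-2.18 -1.71 -0.56] b [-16.38  13.25  16.44]
58 33 a [-9.86 -1.71  1.98] b [-16.25   1.77  15.86]
62 115 a [-9.64 -0.68  1.55] b [-15.88   5.17  16.  ]
66 9 a [-10.04  -9.77  -7.83] b [-1.48  0.05  2.42]
70 9 a [-9.9  -9.39 -7.85] b [-2.29  0.03  2.35]
74 9 a [-10.23  -9.54  -7.98] b [-2.15  0.01  2.42]
78 9 a [-9.93 -9.31 -7.88] b [-2.27  0.78  2.25]
82 5 a [-9.93 -9.72 -9.47] b [-1.53 -0.03  1.46]
plane slopes deg [0.04 0.05] 47.092693905242655 1434
```

Hooked, level and carrying about 1.85 N (roughly 0.19 kg). Lifting clear and carrying to the tray.

```bash
python3 -m crank '[{"travel":[0,0,0.5],"delta_rot":[0,0,0],"gripper":1.2},{"travel":[0,0,1.5],"delta_rot":[0,0,0],"gripper":1.2},{"travel":[0,0,2.5],"delta_rot":[0,0,0],"gripper":1.2},{"travel":[0,0,3.5],"delta_rot":[0,0,0],"gripper":1.2},{"travel":[0,0,4.5],"delta_rot":[0,0,0],"gripper":1.2},{"travel":[0,0,5.5],"delta_rot":[0,0,0],"gripper":1.2},{"travel":[0,0,6.5],"delta_rot":[0,0,0],"gripper":1.2},{"travel":[0,0,7.5],"delta_rot":[0,0,0],"gripper":1.2},{"travel":[0,0,8.5],"delta_rot":[0,0,0],"gripper":1.2},{"travel":[0,0,9.5],"delta_rot":[0,0,0],"gripper":1.2},{"travel":[0,0,10.5],"delta_rot":[0,0,0],"gripper":1.2},{"travel":[0,0,11.5],"delta_rot":[0,0,0],"gripper":1.2},{"travel":[0,0,12.5],"delta_rot":[0,0,0],"gripper":1.2},{"travel":[0,0,13],"delta_rot":[0,0,0],"gripper":1.2},{"travel":[0,0,13],"delta_rot":[0,0,0],"gripper":1.2},{"travel":[0,0,13],"delta_rot":[0,0,0],"gripper":1.2}]'; python3 chk.py -2.6 || python3 chk.py; python3 - <<'E'
from h import *
np.set_printoptions(precision=2,suppress=True)
c=arm.read_camera("wrist"); np.savez("w9.npz",**c); cv2.imwrite("pics/w9.png",c["img"])
P,u,v=pts(c);P*=1000
ex=np.array([.9736,-.2284]);ey=np.array([.2284,.9736]);
r=P[:,:2]-[563.3,36]; a=r@ex; b=r@ey
m=(abs(a)<22)&(abs(b)<18)&(P[:,2]>165)&(P[:,2]<185)
A=np.c_[a[m],b[m],np.ones(m.sum())]; k=np.linalg.lstsq(A,P[m,2],rcond=None)[0]; print("lid slopes deg",np.degrees(k[:2]),k[2],m.sum())
m=(abs(a)<12)&(abs(b)<20)&(P[:,2]>187)&(P[:,2]<196);print(np.percentile(a[m],[2,50,98]),np.percentile(b[m],[2,50,98]))
E
```

```text
t: 18.95
eef_pos: [0.557, 0.0372, 0.3127]
tool_rot: [[0.0, 0.229, 0.973], [0.002, 0.973, -0.229], [-1.0, 0.002, -0.0]]
force: [0.2, -0.8, -3.1]
width: 0.0175
F [ 0.56  0.55 -3.54] fz [-3.35 -3.25 -4.01] pos [556.75  37.2  312.43] t 19.1
lid slopes deg [0.39 0.19] 176.4859071114476 1280
[-10.35  -1.55   1.18] [-16.16   2.51  16.09]
```

```bash
python3 -m crank '[{"travel":[0,-0.4,0],"delta_rot":[0,0,0],"gripper":1.2},{"travel":[0.1,-1.2,0],"delta_rot":[0,0,0],"gripper":1.2},{"travel":[0.1,-2.4,0],"delta_rot":[0,0,0],"gripper":1.2},{"travel":[0.2,-4,0],"delta_rot":[0,0,0],"gripper":1.2},{"travel":[0.3,-6,0],"delta_rot":[0,0,0],"gripper":1.2},{"travel":[0.4,-8.2,0],"delta_rot":[0,0,0],"gripper":1.2},{"travel":[0.5,-10.5,0],"delta_rot":[0,0,0],"gripper":1.2},{"travel":[0.6,-12.9,0],"delta_rot":[0,0,0],"gripper":1.2},{"travel":[0.7,-15.3,0],"delta_rot":[0,0,0],"gripper":1.2},{"travel":[0.8,-17.7,0],"delta_rot":[0,0,0],"gripper":1.2},{"travel":[0.9,-20.1,0],"delta_rot":[0,0,0],"gripper":1.2},{"travel":[1,-22.5,0],"delta_rot":[0,0,0],"gripper":1.2},{"travel":[1.1,-24.7,0],"delta_rot":[0,0,0],"gripper":1.2},{"travel":[1.2,-26.7,0],"delta_rot":[0,0,0],"gripper":1.2},{"travel":[1.25,-28.4,0],"delta_rot":[0,0,0],"gripper":1.2},{"travel":[1.3,-29.8,0],"delta_rot":[0,0,0],"gripper":1.2},{"travel":[1.35,-30.8,0],"delta_rot":[0,0,0],"gripper":1.2},{"travel":[1.4,-31.4,0],"delta_rot":[0,0,0],"gripper":1.2},{"travel":[1.4,-31.55,0],"delta_rot":[0,0,0],"gripper":1.2},{"travel":[1.4,-31.55,0],"delta_rot":[0,0,0],"gripper":1.2}]'; python3 -m crank '[{"travel":[0,0,-0.5],"delta_rot":[0,0,0],"gripper":1.2},{"travel":[0,0,-1.5],"delta_rot":[0,0,0],"gripper":1.2},{"travel":[0,0,-3],"delta_rot":[0,0,0],"gripper":1.2},{"travel":[0,0,-4.5],"delta_rot":[0,0,0],"gripper":1.2},{"travel":[0,0,-6],"delta_rot":[0,0,0],"gripper":1.2},{"travel":[0,0,-7.5],"delta_rot":[0,0,0],"gripper":1.2},{"travel":[0,0,-9],"delta_rot":[0,0,0],"gripper":1.2},{"travel":[0,0,-10.2],"delta_rot":[0,0,0],"gripper":1.2},{"travel":[0,0,-11],"delta_rot":[0,0,0],"gripper":1.2},{"travel":[0,0,-11.3],"delta_rot":[0,0,0],"gripper":1.2},{"travel":[0,0,-11.3],"delta_rot":[0,0,0],"gripper":1.2},{"travel":[0,0,-11.3],"delta_rot":[0,0,0],"gripper":1.2},{"travel":[0,0,-11.3],"delta_rot":[0,0,0],"gripper":1.2}]'; python3 chk.py; python3 - <<'E'
from h import *
np.set_printoptions(precision=2,suppress=True)
c=arm.read_camera("wrist"); np.savez("w10.npz",**c); cv2.imwrite("pics/w10.png",c["img"])
P,u,v=pts(c);P*=1000
s=arm.observe(); o=s["eef_pos"][:2]*1000+[6.2,-1.2]
ex=np.array([.9736,-.2284]);ey=np.array([.2284,.9736]);
r=P[:,:2]-o; a=r@ex; b=r@ey
m=(abs(a)<22)&(abs(b)<18)&(P[:,2]>50)&(P[:,2]<75)
h=np.median(P[m,2]);m&=abs(P[:,2]-h)<4
A=np.c_[a[m],b[m],np.ones(m.sum())]; k=np.linalg.lstsq(A,P[m,2],rcond=None)[0]; print("lid slopes deg",np.degrees(k[:2]),k[2],m.sum())
m=(abs(a)<12)&(abs(b)<20)&(P[:,2]>h+10)&(P[:,2]<h+19);print(np.percentile(a[m],[2,50,98]),np.percentile(b[m],[2,50,98]))
d=np.hypot(P[:,0]-577,P[:,1]+279); q=P[(d<125)&(P[:,2]>15)&(P[:,2]<25)]; print(cv2.minAreaRect(q[:,:2].astype(np.float32)))
q=P[(d<70)&(P[:,2]<12)]; print("floor z",np.median(q[:,2]),len(q))
E
```

```text
t: 21.15
eef_pos: [0.5709, -0.2779, 0.3124]
tool_rot: [[-0.0, 0.229, 0.974], [0.003, 0.974, -0.229], [-1.0, 0.002, -0.001]]
force: [-0.4, -0.1, -3.0]
width: 0.0174
t: 22.45
eef_pos: [0.5713, -0.2782, 0.2003]
tool_rot: [[0.001, 0.229, 0.974], [0.002, 0.974, -0.229], [-1.0, 0.002, 0.0]]
force: [-0.4, -0.5, -4.3]
width: 0.0173
F [ 0.17 -0.48 -3.54] fz [-4.16 -2.8  -3.67] pos [ 571.15 -278.12  200.05] t 22.6
lid slopes deg [0.1  0.07] 63.947888103411245 1286
[-9.87 -1.01  1.91] [-16.16   2.16  16.23]
((576.280517578125, -279.9186706542969), (160.0514678955078, 139.8844757080078), 21.65250587463379)
floor z 6.120166684388806 8065
```

View pics/w10.png

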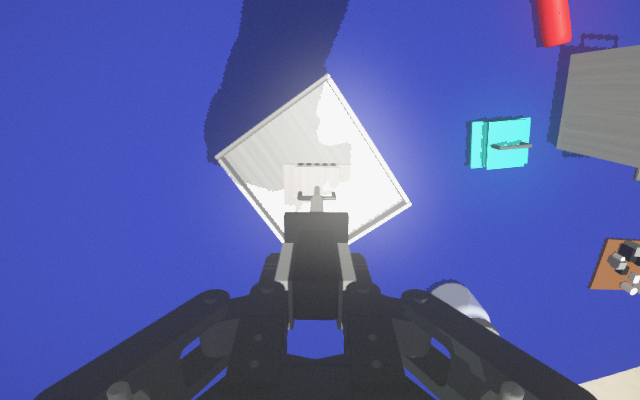

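The basket hangs level over the tray centre at (316,195). Expected touchdown is at TCP z ≈ 166 mm, so I feel down slowly.

```bash
python3 -m crank '[{"travel":[0,0,-0.5],"delta_rot":[0,0,0],"gripper":1.2},{"travel":[0,0,-1.2],"delta_rot":[0,0,0],"gripper":1.2},{"travel":[0,0,-1.9],"delta_rot":[0,0,0],"gripper":1.2},{"travel":[0,0,-2.5],"delta_rot":[0,0,0],"gripper":1.2},{"travel":[0,0,-2.9],"delta_rot":[0,0,0],"gripper":1.2},{"travel":[0,0,-3.1],"delta_rot":[0,0,0],"gripper":1.2},{"travel":[0,0,-3.1],"delta_rot":[0,0,0],"gripper":1.2},{"travel":[0,0,-3.1],"delta_rot":[0,0,0],"gripper":1.2}]' >/dev/null; python3 chk.py -2.5 && python3 -m crank '[{"travel":[0,0,-0.1],"delta_rot":[0,0,0],"gripper":1.2},{"travel":[0,0,-0.15],"delta_rot":[0,0,0],"gripper":1.2},{"travel":[0,0,-0.15],"delta_rot":[0,0,0],"gripper":1.2}]' >/dev/null && python3 chk.py -2.5 && python3 -m crank '[{"travel":[0,0,-0.05],"delta_rot":[0,0,0],"gripper":1.2},{"travel":[0,0,-0.1],"delta_rot":[0,0,0],"gripper":1.2},{"travel":[0,0,-0.1],"delta_rot":[0,0,0],"gripper":1.2}]' >/dev/null && python3 chk.py -2.5 && python3 -m crank '[{"travel":[0,0,-0.05],"delta_rot":[0,0,0],"gripper":1.2},{"travel":[0,0,-0.1],"delta_rot":[0,0,0],"gripper":1.2},{"travel":[0,0,-0.1],"delta_rot":[0,0,0],"gripper":1.2}]' >/dev/null && python3 chk.py -2.5 && python3 -m crank '[{"travel":[0,0,-0.05],"delta_rot":[0,0,0],"gripper":1.2},{"travel":[0,0,-0.1],"delta_rot":[0,0,0],"gripper":1.2},{"travel":[0,0,-0.1],"delta_rot":[0,0,0],"gripper":1.2}]' >/dev/null && python3 chk.py -2.5 && python3 -m crank '[{"travel":[0,0,-0.05],"delta_rot":[0,0,0],"gripper":1.2},{"travel":[0,0,-0.1],"delta_rot":[0,0,0],"gripper":1.2},{"travel":[0,0,-0.1],"delta_rot":[0,0,0],"gripper":1.2}]' >/dev/null && python3 chk.py -2.5; python3 chk.py
```

```text
F [ 0.24 -0.12 -3.51] fz [-3.22 -3.95 -3.36] pos [ 571.24 -278.16  169.16] t 23.6
F [ 0.53 -0.19 -3.88] fz [-3.46 -3.88 -4.3 ] pos [ 571.2  -278.14  167.66] t 24.05
F [ 0.24 -0.27 -3.5 ] fz [-3.86 -3.59 -3.07] pos [ 571.18 -278.15  166.63] t 24.5
F [ 0.31  0.17 -2.23] fz [-2.38 -2.37 -1.93] pos [ 571.36 -278.24  165.9 ] t 24.95
F [-0.3  -0.36 -1.64] fz [-1.09 -2.29 -1.53] pos [ 571.35 -278.24  165.87] t 25.1
```

Touchdown at 165.9 mm as expected. I lower the foot about 6.3 mm, staying above the lid, check the force, then slide back out.

```bash
python3 -m crank '[{"travel":[0,0,-0.2],"delta_rot":[0,0,0],"gripper":1.2},{"travel":[0,0,-0.4],"delta_rot":[0,0,0],"gripper":1.2},{"travel":[0,0,-0.55],"delta_rot":[0,0,0],"gripper":1.2},{"travel":[0,0,-0.63],"delta_rot":[0,0,0],"gripper":1.2},{"travel":[0,0,-0.63],"delta_rot":[0,0,0],"gripper":1.2}]' >/dev/null; python3 chk.py -0.7 && python3 -m crank '[{"travel":[-0.2,0.05,0],"delta_rot":[0,0,0],"gripper":1.2},{"travel":[-0.4,0.09,0],"delta_rot":[0,0,0],"gripper":1.2},{"travel":[-0.6,0.14,0],"delta_rot":[0,0,0],"gripper":1.2},{"travel":[-0.8,0.19,0],"delta_rot":[0,0,0],"gripper":1.2},{"travel":[-0.8,0.19,0],"delta_rot":[0,0,0],"gripper":1.2}]' && python3 chk.py -0.7 && python3 -m crank '[{"travel":[-0.2,0.05,0],"delta_rot":[0,0,0],"gripper":1.2},{"travel":[-0.5,0.12,0],"delta_rot":[0,0,0],"gripper":1.2},{"travel":[-0.9,0.21,0],"delta_rot":[0,0,0],"gripper":1.2},{"travel":[-1.3,0.3,0],"delta_rot":[0,0,0],"gripper":1.2},{"travel":[-1.3,0.3,0],"delta_rot":[0,0,0],"gripper":1.2}]' && python3 chk.py; python3 - <<'E'
from h import *
np.set_printoptions(precision=2,suppress=True)
c=arm.read_camera("wrist"); np.savez("w11.npz",**c); cv2.imwrite("pics/w11c.png",cv2.resize(c["img"][60:260,190:430],None,fx=3,fy=3,interpolation=cv2.INTER_CUBIC))
P,u,v=pts(c);P*=1000
o=np.array([577.5,-279.4])
ex=np.array([.9736,-.2284]);ey=np.array([.2284,.9736]);
r=P[:,:2]-o; a=r@ex; b=r@ey
for z in range(26,70,4):
    m=(abs(a)<50)&(abs(b)<20)&(P[:,2]>z)&(P[:,2]<z+4)
    if m.sum(): print(z,m.sum(),"a",np.percentile(a[m],[2,50,98]),"b",np.percentile(b[m],[2,50,98]))
E
```

```text
F [-0.32 -0.31 -2.02] fz [-2.69 -2.17 -1.2 ] pos [ 571.32 -278.23  159.5 ] t 25.75
t: 26.25
eef_pos: [0.563, -0.2762, 0.1596]
tool_rot: [[0.001, 0.229, 0.973], [0.002, 0.973, -0.229], [-1.0, 0.002, 0.0]]
force: [-1.1, -0.1, -0.1]
width: 0.0173
F [ 0.29  0.13 -1.25] fz [-1.68 -1.22 -0.84] pos [ 563.32 -276.36  159.65] t 26.4
t: 26.9
eef_pos: [0.5497, -0.2732, 0.1597]
tool_rot: [[0.001, 0.229, 0.973], [0.002, 0.973, -0.229], [-1.0, 0.002, 0.0]]
force: [-0.3, 0.2, -1.4]
width: 0.0177
F [-0.38 -0.36 -1.8 ] fz [-1.21 -2.17 -2.03] pos [ 550.31 -273.4   159.76] t 27.05
26 312 a [-24.26 -17.24  -6.08] b [-19.59  -4.5   19.46]
30 378 a [-24.11 -15.74  -6.43] b [-19.47   3.44  19.27]
34 6 a [-31.17 -30.6  -29.26] b [-1.73  0.32  2.38]
38 6 a [-31.21 -30.85 -29.42] b [-1.73  0.3   2.33]
42 8 a [-31.36 -30.66 -29.18] b [-1.69  0.28  2.37]
46 11 a [-31.39 -30.79 -28.8 ] b [-2.45 -0.15  2.14]
50 10 a [-30.97 -30.66 -29.01] b [-2.45  0.23  2.26]
54 7 a [-30.93 -30.73 -29.27] b [-2.48 -0.98  2.09]
58 8 a [-31.4  -30.9  -30.34] b [-1.78  0.18  1.37]
66 1 a [-32.33 -32.33 -32.33] b [-3.26 -3.26 -3.26]
```

Unhooked, with the rod clear behind the bar (axis at a = −29 mm). Raising, then checking the basket.

```bash
python3 -m crank '[{"travel":[0,0,0.5],"delta_rot":[0,0,0],"gripper":1.2},{"travel":[0,0,1.5],"delta_rot":[0,0,0],"gripper":1.2},{"travel":[0,0,3],"delta_rot":[0,0,0],"gripper":1.2},{"travel":[0,0,5],"delta_rot":[0,0,0],"gripper":1.2},{"travel":[0,0,8],"delta_rot":[0,0,0],"gripper":1.2},{"travel":[0,0,11],"delta_rot":[0,0,0],"gripper":1.2},{"travel":[0,0,14],"delta_rot":[0,0,0],"gripper":1.2},{"travel":[0,0,15.6],"delta_rot":[0,0,0],"gripper":1.2},{"travel":[0,0,15.6],"delta_rot":[0,0,0],"gripper":1.2},{"travel":[0,0,15.6],"delta_rot":[0,0,0],"gripper":1.2}]'; python3 chk.py; python3 - <<'E'
from h import *
np.set_printoptions(precision=2,suppress=True)
c=arm.read_camera("wrist"); np.savez("w12.npz",**c); cv2.imwrite("pics/w12c.png",cv2.resize(c["img"][80:280,200:440],None,fx=3,fy=3,interpolation=cv2.INTER_CUBIC))
P,u,v=pts(c);P*=1000
o=np.array([577.5,-279.4])
ex=np.array([.9736,-.2284]);ey=np.array([.2284,.9736]);
r=P[:,:2]-o; a=r@ex; b=r@ey
for z in range(26,50,4):
    m=(abs(a)<50)&(abs(b)<20)&(P[:,2]>z)&(P[:,2]<z+4)
    if m.sum(): print(z,m.sum(),"a",np.percentile(a[m],[2,50,98]),"b",np.percentile(b[m],[2,50,98]))
m=(abs(a)<22)&(abs(b)<18)&(P[:,2]>24)&(P[:,2]<36)
A=np.c_[a[m],b[m],np.ones(m.sum())]; k=np.linalg.lstsq(A,P[m,2],rcond=None)[0]; print("lid slopes deg",np.degrees(k[:2]),k[2],m.sum())
E
```

```text
t: 28.1
eef_pos: [0.5506, -0.2735, 0.3159]
tool_rot: [[0.002, 0.229, 0.974], [0.001, 0.974, -0.229], [-1.0, 0.002, 0.002]]
force: [-0.2, 0.4, -2.0]
width: 0.0174
F [ 0.11 -0.35 -1.81] fz [-1.93 -2.06 -1.44] pos [ 550.05 -273.14  314.55] t 28.25
26 374 a [-23.83  -3.31  23.56] b [-19.28  -0.96  18.88]
30 500 a [-22.84  -4.78  23.08] b [-19.24  -0.29  18.74]
34 5 a [-2.42 -1.72 -1.01] b [-16.19  13.05  15.69]
38 5 a [-2.56 -1.61 -1.46] b [-16.12 -13.59  15.51]
42 26 a [-1.97 -0.84  1.39] b [-15.47   1.    16.12]
46 49 a [-1.93 -0.51  0.95] b [-16.02  -0.32  14.05]
lid slopes deg [-0.2  -0.06] 30.19848071371664 704
```

View pics/w12c.png

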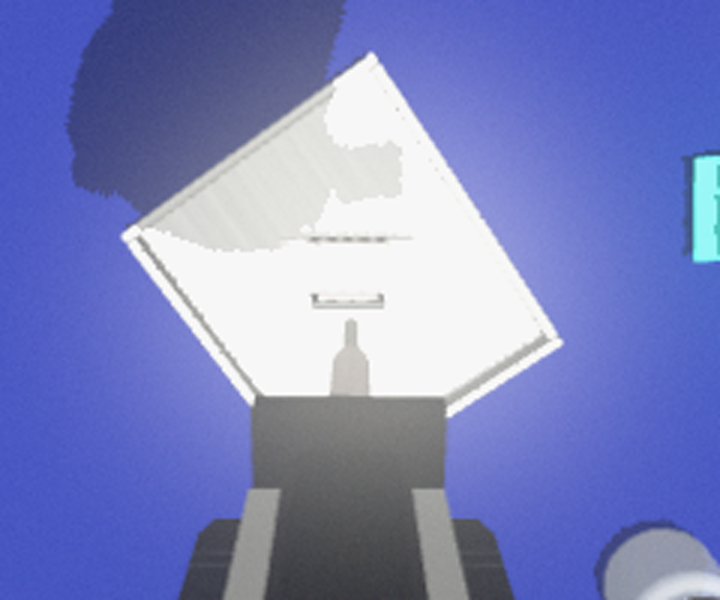

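The basket stands level in the tray, with its bail at (348,300). Returning the rod to the fork.

```bash
python3 -m crank '[{"travel":[-0.5,1,0],"delta_rot":[0,0,0.03],"gripper":1.2},{"travel":[-1,3,0],"delta_rot":[0,0,0.06],"gripper":1.2},{"travel":[-1.5,6,0],"delta_rot":[0,0,0.09],"gripper":1.2},{"travel":[-2,10,0],"delta_rot":[0,0,0.12],"gripper":1.2},{"travel":[-2.5,14,0],"delta_rot":[0,0,0.15],"gripper":1.2},{"travel":[-3,18,0],"delta_rot":[0,0,0.18],"gripper":1.2},{"travel":[-3.5,22,0],"delta_rot":[0,0,0.21],"gripper":1.2},{"travel":[-4,26,0],"delta_rot":[0,0,0.24],"gripper":1.2},{"travel":[-4.2,30,0],"delta_rot":[0,0,0.27],"gripper":1.2},{"travel":[-4.2,34,0],"delta_rot":[0,0,0.297],"gripper":1.2},{"travel":[-4.2,38,0],"delta_rot":[0,0,0.297],"gripper":1.2},{"travel":[-4.2,42,0],"delta_rot":[0,0,0.297],"gripper":1.2},{"travel":[-4.2,46,0],"delta_rot":[0,0,0.297],"gripper":1.2},{"travel":[-4.2,50,0],"delta_rot":[0,0,0.297],"gripper":1.2},{"travel":[-4.2,53.5,0],"delta_rot":[0,0,0.297],"gripper":1.2},{"travel":[-4.2,56,0],"delta_rot":[0,0,0.297],"gripper":1.2},{"travel":[-4.2,57.05,0],"delta_rot":[0,0,0.297],"gripper":1.2},{"travel":[-4.2,57.05,0],"delta_rot":[0,0,0.297],"gripper":1.2},{"travel":[-4.2,57.05,0],"delta_rot":[0,0,0.297],"gripper":1.2},{"travel":[-4.2,57.05,0],"delta_rot":[0,0,0.297],"gripper":1.2}]'; cat > rodm.py <<'E'
import sys; from h import *
np.set_printoptions(precision=2,suppress=True)
c=arm.read_camera("wrist"); np.savez(sys.argv[1]+".npz",**c); s=arm.observe(); T=s["eef_pos"]*1000; R=s["tool_rot"]
print("TCP",T,"yaw",np.degrees(np.arctan2(R[1][2],R[0][2])),"down",np.array(R)[:,0],"F",s["force"],"t",s["t"])
P,u,v=pts(c);P*=1000
d=np.hypot(P[:,0]-T[0],P[:,1]-T[1])
q=P[(d<30)&(abs(P[:,2]-(T[2]-13.5))<3.5)]; Rr=cv2.minAreaRect(q[:,:2].astype(np.float32)); print("collar",Rr,q[:,2].mean(),len(q))
for k in (45,55,65,75):
    q=P[(d<20)&(abs(P[:,2]-(T[2]-k))<5)]; 
    if len(q)>3: print("tube",k,q.mean(0),np.percentile(q[:,1],[2,98]))
d=np.hypot(P[:,0]-597,P[:,1]-304); q=P[(d<50)&(P[:,2]>162)&(P[:,2]<168.5)]; print("fork",len(q),cv2.minAreaRect(q[:,:2].astype(np.float32)))
cv2.imwrite("pics/"+sys.argv[1]+".png",c["img"])
E
python3 rodm.py w13
```

```text
t: 30.3
eef_pos: [0.5079, 0.2962, 0.3143]
tool_rot: [[-0.002, -0.065, 0.998], [0.002, 0.998, 0.065], [-1.0, 0.002, -0.002]]
force: [0.3, -0.5, -1.7]
width: 0.0174
TCP [508.08 296.19 314.43] yaw 3.7142061548723793 down [-0.  0. -1.] F [-0.02 -0.91 -1.02] t 30.35
collar ((497.51373291015625, 294.9351806640625), (16.32301139831543, 34.24492263793945), 3.842503786087036) 301.2306302805298 1577
tube 55 [502.14 295.65 258.1 ] [291.86 299.22]
tube 65 [502.7  295.61 249.41] [291.17 300.53]
tube 75 [502.61 295.74 239.61] [291.14 300.26]
fork 0 ((0.0, 0.0), (0.0, 0.0), 0.0)
```

```bash
python3 -m crank '[{"travel":[0.04,0.12,-2],"delta_rot":[0,0,0],"gripper":1.2},{"travel":[0.04,0.12,-5],"delta_rot":[0,0,0],"gripper":1.2},{"travel":[0.04,0.12,-8],"delta_rot":[0,0,0],"gripper":1.2},{"travel":[0.04,0.12,-11],"delta_rot":[0,0,0],"gripper":1.2},{"travel":[0.04,0.12,-11.9],"delta_rot":[0,0,0],"gripper":1.2},{"travel":[0.04,0.12,-11.9],"delta_rot":[0,0,0],"gripper":1.2},{"travel":[0.04,0.12,-11.9],"delta_rot":[0,0,0],"gripper":1.2}]'; python3 chk.py; python3 rodm.py w14
```

```text
t: 31.05
eef_pos: [0.5094, 0.2973, 0.1969]
tool_rot: [[0.0, -0.064, 0.998], [0.003, 0.998, 0.064], [-1.0, 0.003, 0.0]]
force: [0.1, -0.3, -1.5]
width: 0.0176
F [ 0.13 -0.3  -1.3 ] fz [-2.02 -0.96 -0.92] pos [509.67 297.66 197.3 ] t 31.2
TCP [509.39 297.71 197.01] yaw 3.7122736728998875 down [ 0.  0. -1.] F [-1.01  0.03 -2.08] t 31.25
collar ((499.2377624511719, 296.4707946777344), (16.404674530029297, 34.13676452636719), 4.007646083831787) 184.05006494392907 1577
tube 55 [504.04 297.37 140.81] [293.5  301.45]
tube 65 [504.44 297.04 132.29] [292.82 301.71]
tube 75 [504.51 297.32 122.41] [292.74 301.78]
fork 1493 ((586.3807983398438, 302.32623291015625), (32.96599197387695, 37.957462310791016), 1.754198431968689)
```

```bash
python3 -m crank '[{"travel":[1.5,0.1,0],"delta_rot":[0,0,0],"gripper":1.2},{"travel":[3,0.22,-0.1],"delta_rot":[0,0,0],"gripper":1.2},{"travel":[4,0.3,-0.1],"delta_rot":[0,0,0],"gripper":1.2},{"travel":[5,0.4,-0.1],"delta_rot":[0,0,0],"gripper":1.2},{"travel":[6,0.48,-0.1],"delta_rot":[0,0,0],"gripper":1.2},{"travel":[6.6,0.53,-0.1],"delta_rot":[0,0,0],"gripper":1.2},{"travel":[7.1,0.57,-0.1],"delta_rot":[0,0,0],"gripper":1.2},{"travel":[7.3,0.6,-0.1],"delta_rot":[0,0,0],"gripper":1.2},{"travel":[7.3,0.6,-0.1],"delta_rot":[0,0,0],"gripper":1.2},{"travel":[7.3,0.6,-0.1],"delta_rot":[0,0,0],"gripper":1.2}]'; python3 chk.py; python3 rodm.py w15
```

```text
t: 32.25
eef_pos: [0.5821, 0.3037, 0.196]
tool_rot: [[0.001, -0.065, 0.998], [0.003, 0.998, 0.065], [-1.0, 0.003, 0.001]]
force: [-1.3, -0.6, -2.0]
width: 0.0174
F [ 0.19  0.09 -1.45] fz [-1.21 -1.62 -1.53] pos [582.06 303.73 196.04] t 32.4
TCP [582.15 303.74 196.08] yaw 3.71849778212171 down [ 0.  0. -1.] F [-0.6   0.9  -1.08] t 32.45
collar ((571.9462280273438, 302.4171447753906), (16.76312255859375, 34.065494537353516), 3.4324214458465576) 182.94227866802203 1579
tube 55 [576.52 303.1  139.95] [299.52 306.89]
tube 65 [576.91 303.34 131.43] [298.83 307.66]
tube 75 [576.94 303.29 121.33] [298.74 307.9 ]
fork 2201 ((575.641845703125, 302.89520263671875), (38.34053421020508, 50.277809143066406), 4.577360153198242)
```

View pics/w15.png

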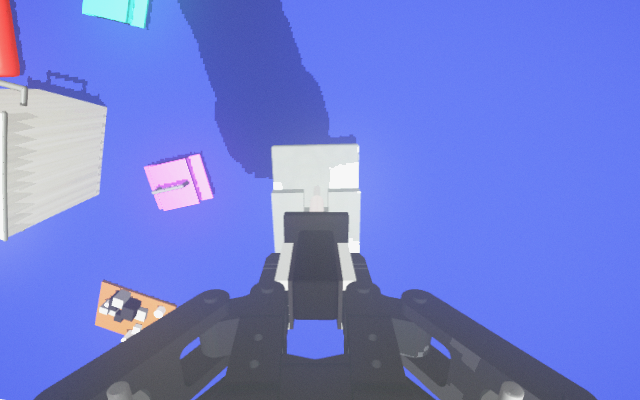

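In the slot and centred. Lowering onto the seat with the force watched.

```bash
python3 -m crank '[{"travel":[0.12,0,-0.3],"delta_rot":[0,0,0],"gripper":1.2},{"travel":[0.12,0,-0.6],"delta_rot":[0,0,0],"gripper":1.2},{"travel":[0.12,0,-0.8],"delta_rot":[0,0,0],"gripper":1.2},{"travel":[0.12,0,-0.8],"delta_rot":[0,0,0],"gripper":1.2}]' >/dev/null; python3 chk.py -0.2 && python3 -m crank '[{"travel":[0,0,-0.1],"delta_rot":[0,0,0],"gripper":1.2},{"travel":[0,0,-0.1],"delta_rot":[0,0,0],"gripper":1.2}]' >/dev/null && python3 chk.py -0.2 && python3 -m crank '[{"travel":[0,0,-0.1],"delta_rot":[0,0,0],"gripper":1.2},{"travel":[0,0,-0.1],"delta_rot":[0,0,0],"gripper":1.2}]' >/dev/null && python3 chk.py -0.2 && python3 -m crank '[{"travel":[0,0,-0.1],"delta_rot":[0,0,0],"gripper":1.2},{"travel":[0,0,-0.1],"delta_rot":[0,0,0],"gripper":1.2}]' >/dev/null && python3 chk.py -0.2 && python3 -m crank '[{"travel":[0,0,-0.1],"delta_rot":[0,0,0],"gripper":1.2},{"travel":[0,0,-0.1],"delta_rot":[0,0,0],"gripper":1.2}]' >/dev/null && python3 chk.py -0.2 && python3 -m crank '[{"travel":[0,0,-0.1],"delta_rot":[0,0,0],"gripper":1.2},{"travel":[0,0,-0.1],"delta_rot":[0,0,0],"gripper":1.2}]' >/dev/null && python3 chk.py -0.2
```

```text
F [ 0.66 -0.3  -1.46] fz [-0.41 -2.72 -1.24] pos [583.27 303.72 187.94] t 33.0
F [-0.25  0.38 -1.41] fz [-1.39 -1.75 -1.08] pos [583.37 303.75 187.11] t 33.35
F [ 0.1   0.28 -1.93] fz [-2.63 -0.85 -2.31] pos [583.35 303.74 186.06] t 33.7
F [-0.19  0.48  0.22] fz [-0.54  0.52  0.68] pos [583.51 303.79 185.31] t 34.05
```

Seated at TCP z 185.3 mm, matching the pick height. Releasing and withdrawing upward.

```bash
python3 -m crank '[{"travel":[0,0,0],"delta_rot":[0,0,0],"gripper":2.2},{"travel":[0,0,0],"delta_rot":[0,0,0],"gripper":3},{"travel":[0,0,0],"delta_rot":[0,0,0],"gripper":5},{"travel":[0,0,0],"delta_rot":[0,0,0],"gripper":6},{"travel":[0,0,0],"delta_rot":[0,0,0],"gripper":6},{"travel":[0,0,0],"delta_rot":[0,0,0],"gripper":6}]' && python3 -m crank '[{"travel":[0,0,0.5],"delta_rot":[0,0,0],"gripper":6},{"travel":[0,0,1.5],"delta_rot":[0,0,0],"gripper":6},{"travel":[0,0,3],"delta_rot":[0,0,0],"gripper":6},{"travel":[0,0,5],"delta_rot":[0,0,0],"gripper":6},{"travel":[0,0,8],"delta_rot":[0,0,0],"gripper":6},{"travel":[0,0,12],"delta_rot":[0,0,0],"gripper":6},{"travel":[-4,-4,14.5],"delta_rot":[0,0,0],"gripper":6},{"travel":[-8,-8,14.5],"delta_rot":[0,0,0],"gripper":6},{"travel":[-8,-8,14.5],"delta_rot":[0,0,0],"gripper":6},{"travel":[-8,-8,14.5],"delta_rot":[0,0,0],"gripper":6}]'; python3 - <<'E'
from h import *
np.set_printoptions(precision=2,suppress=True)
c=arm.read_camera("wrist"); cv2.imwrite("pics/w17.png",c["img"]); print(arm.observe()["force"],arm.observe()["t"])
P,u,v=pts(c);P*=1000
d=np.hypot(P[:,0]-581,P[:,1]-303)
for n,a,b,rr in [("fork",162,168,70),("collar",168.5,174,30),("griptop",218,226,30)]:
    q=P[(d<rr)&(P[:,2]>a)&(P[:,2]<b)]
    if len(q)>4: print(n,len(q),cv2.minAreaRect(q[:,:2].astype(np.float32)),q[:,2].mean())
t=arm.read_camera("top"); s=arm.read_camera("scene"); cv2.imwrite("pics/s17.png",np.vstack([s["img"][100:340,160:560],t["img"][110:340,150:550]]))
for nm,cc in (("top",t),("scene",s)):
  for k in ["basket","rod","tray","tank","scrap_board","jar","screwdriver"]:
    print(nm,k,[(np.round(x["at"],3).tolist(),round(x["conf"],2)) for x in arm.tip_of(k,cc)[:4]])
E
```

```text
t: 34.65
eef_pos: [0.5835, 0.3038, 0.1853]
tool_rot: [[0.001, -0.065, 0.998], [0.003, 0.998, 0.065], [-1.0, 0.003, 0.002]]
force: [-0.1, -0.1, -0.7]
width: 0.0599
t: 35.65
eef_pos: [0.5023, 0.2225, 0.3326]
tool_rot: [[0.004, -0.063, 0.998], [0.004, 0.998, 0.063], [-1.0, 0.004, 0.004]]
force: [0.9, 0.3, 0.3]
width: 0.0598
[ 0.8  -0.49 -0.31] 35.7
fork 1131 ((596.266845703125, 304.8941955566406), (80.28815460205078, 50.9315185546875), 4.972088813781738) 165.92994050713438
collar 438 ((582.0198364257812, 302.2357482910156), (34.1292724609375, 34.673431396484375), 4.116346836090088) 171.80297630780484
top basket [([0.422, 0.11, -0.003], 0.88), ([0.579, -0.277, 0.004], 0.83), ([0.579, -0.08, 0.0], 0.71), ([0.597, 0.158, 0.001], 0.71)]
top rod [([0.577, 0.303, 0.163], 0.56)]
top tray [([0.577, -0.275, 0.001], 0.8), ([0.395, -0.017, -0.001], 0.32)]
top tank [([0.563, 0.04, -0.0], 0.78)]
top scrap_board [([0.78, 0.088, 0.0], 0.7)]
top jar [([0.771, -0.153, 0.002], 0.83)]
top screwdriver []
scene basket [([0.584, -0.079, 0.001], 0.94), ([0.578, -0.278, 0.007], 0.84), ([0.599, 0.161, -0.002], 0.79), ([0.423, 0.108, -0.0], 0.76)]
scene rod [([0.58, 0.302, 0.164], 0.65)]
scene tray [([0.576, -0.282, -0.0], 0.9)]
scene tank [([0.567, 0.037, 0.002], 0.69)]
scene scrap_board [([0.777, 0.085, -0.002], 0.68)]
scene jar [([0.774, -0.152, 0.003], 0.7)]
scene screwdriver [([0.402, -0.019, 0.005], 0.59), ([0.575, -0.282, 0.044], 0.27)]
```

View pics/s17.png

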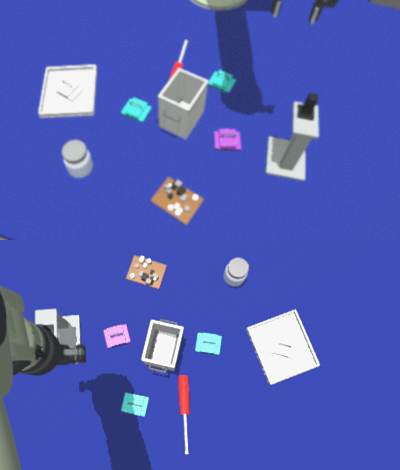

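The basket is in the tray (scene crop 70,90), the rod is back in the fork (305,105), the tank is empty and the other things have not moved. Handing in.

```bash
python3 -c "
from plant import arm
print(arm.job_done())"
```

```text
the job is handed in; nothing more can be done
None
```

The job is done and handed in at about 36 s. The basket stands level in the drain tray and the rod hangs back in its fork.

**How it went**
- **Feeling for the lid:** I took the rod from its fork and felt for the lid in 1 mm steps. Contact came at TCP z ≈ 165.3 mm, and the strongest press on the lid was about 3.8 N net.
- **Lifting:** I slid the foot under the bail and lifted the basket out level. It weighs about 0.19 kg.
- **Setting down:** I lowered it onto the tray floor, stopped on the loss of weight, then dropped the foot, drew it back and raised it clear.
- **Hanging the rod:** The rod went down on its seat at TCP z 185.3 mm, the same height at which I picked it up. I opened the gripper and withdrew.

**Last checks**
- **Basket:** It is within about 4 mm of the tray centre, and the lid tilt was about 0.2° when measured just after unhooking.
- **Rod:** The collar lies flat on the fork, within about 1 mm of the seat centre (top at 171.8 mm). The gripper is open and clear.
- **Other things:** The tank is empty, and the look-alikes, jar and board stand where they were to within the networks' few mm of noise.
- **Missed checks:** The networks did not find the screwdriver in the last top view. The scene view shows it in place, within noise. The grip-top height check returned too few points in the last wrist view, so I judged the rod by its collar and the scene picture.

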